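# Tighten the rotor nut deep in the bench mill

### The job

Take the long orange-handled T-key from its blue stand, lower it gently down the steel throat of the bench mill until its socket sits fully over the square nut at the bottom, and let go of it there. Then take the handle again and turn the nut clockwise (seen from above) until it stops, letting go and taking the handle the other way round when your wrist runs out. Draw the key out, lower it gently, fully home and upright, into its stand and let go, without shifting or knocking over any of the glassware, bottles or other loose things on the bench.

Things in the scene. Friction and masses are not known exactly. Their poses are not given: they have to be found in the camera images.
- key: the T-key's foot end: origin at the centre of its socket mouth, z up the shaft, x along the bar. Square socket 30.4 mm wide outside, 22.4 mm inside, 22 mm deep, open downwards, sides parallel to the bar's x and y; brass guide collar 42 mm diameter, 64 to 78 mm above the foot; shaft 16 mm diameter. Loose, about 0.35 kg (varies)
- key_mid (a point): long T-key, 180 mm tall, standing upright in the blue stand at the start; this point is on its axis half-way up, 90 mm above its foot; z up the shaft, x along the handle bar
- key_bar (a point): centre of the key's handle, on the key's axis 169 mm above its foot: orange straight bar 110 mm long (x), 20 mm wide (y), 22 mm tall; pinch it across its width from above
- mill_mouth (a point): centre of the rim of the mill's upright throat, 115 mm above the bench; x, y are the mill's axes. Fixed white housing 190 x 170 x 70 mm, blue panels, steel throat tube through its middle. Bore 49 mm diameter, flaring to 59 in the top 14 mm; the nut is at the bottom on its axis. Fully seated, the key's foot is 89 mm below this mouth (key's mid point 1 mm above it)
- nut_top (a point): centre of the nut's top, 73 mm below the mouth. Square brass nut, 20 mm across flats, straight for 8 mm, then tapering over 8 mm to 12 mm at the top, on a dark flange 40 mm in diameter. The socket goes over it only with sides parallel within about 7 degrees (any quarter turn); else it stands 10 to 14 mm high, and drops on when turned. Free play: about 7 degrees each way
- nut (a joint): turn of the nut (rad), growing clockwise seen from above: 0 to 2.7, where 2.7 is its hard stop (tight); starts loose between 0 and 0.5; moderately stiff (0.2 N m), stays where it is left. At 0 its flats are parallel to the mill's x and y axes
- stand_mouth (a point): centre of the rim of the key's stand: upright blue sleeve, rim 99 mm above the bench, on a fixed black base 110 x 110 x 10 mm. Bore 49 mm diameter, flaring to 59 mm in the top 14 mm; floor 89 mm below the mouth, so the key's mid point is 1 mm above the mouth when home. Any turn of the key will do
- beaker_a: loose glass beaker, 68 mm diameter, 95 mm tall, between mill and stand; leave alone; origin under its centre
- beaker_b: loose glass beaker, 60 mm diameter, 85 mm tall, at the right; leave alone; origin under its centre
- dish: loose steel dish, 90 mm diameter, 30 mm tall, between mill and stand near the robot; leave alone; origin under its centre
- bottle_a: loose white bottle with orange cap, 48 mm diameter, 110 mm tall, at the back; leave alone; origin under its centre
- bottle_b: loose white bottle with blue cap, 48 mm diameter, 110 mm tall, at the back; leave alone; origin under its centre
- jar: loose amber jar with white lid, 64 mm diameter, 80 mm tall, at the left; leave alone; origin under its centre
- scoop: loose flat spatula, 180 mm long, lying at the back right; leave alone; origin under it, x along it
Things that resemble listed ones, but are neither listed nor needed, are in the scene too. What is shaped like the key but purple or turquoise is not meant.

How it is judged (in metres and radians):
On the way, in this order (a step that is already met when the one before it is completed fails the run):
1. the key stands on the nut, socket fully down over it, let go, with the nut not yet tightened (horizontal distance between key_mid and mill_mouth below 0.008 m and z of key_mid in the frame of mill_mouth below 0.006 m and contact force between key and the fingers below 0.2 N and value of joint nut below 1.2 rad), for 0.2 s.
2. the nut is turned to its stop with the key seated on it (horizontal distance between key_mid and mill_mouth below 0.008 m and z of key_mid in the frame of mill_mouth below 0.006 m and value of joint nut above 2.55 rad), for 0.2 s.
At the end, for the whole second after the job is handed in: The nut is tight (within 0.2 rad of its stop) and the key is back in its stand: on the stand's axis within 10 mm, fully down (within 6 mm), upright within 0.10 rad, at rest and let go (horizontal distance between key_mid and stand_mouth below 0.01 m and z of key_mid in the frame of stand_mouth below 0.007 m and angle between key_mid's own z axis and vertical below 0.1 rad and contact force between key and the fingers below 0.2 N and value of joint nut above 2.5 rad and linear speed of key below 0.02 m/s); the robot touches nothing.
It fails at once if a loose bystander is moved by more than 30 mm (distance of any of beaker_a, beaker_b, dish, bottle_a, bottle_b, jar, scoop from where it was at the start of the episode above 0.03 m).
It fails at once if the key is dropped down the throat or into the stand (faster than 0.6 m/s) ((horizontal distance between key_mid and mill_mouth below 0.012 m and z of key_mid in the frame of mill_mouth below 0.04 m and linear speed of key above 0.6 m/s) or (horizontal distance between key_mid and stand_mouth below 0.012 m and z of key_mid in the frame of stand_mouth below 0.04 m and linear speed of key above 0.6 m/s)).
It also fails if it takes over 72 s, if anything falls off the work surface, if the arm or the gripper's body presses on something with over 40 N, if the wrist force passes 120 N, or if a joint passes its speed limit or range.

### The arm

A 6-joint arm with a two-finger parallel gripper is mounted at the origin on the work surface. World frame = base frame: x ahead of the robot, y to its left, z up, the work surface at z = 0. Lengths are in mm, angles in rad, forces in N, time in s.
With the tool pointing down it reaches from about 400 to 925 mm from the base axis. Payload 12.5 kg.
Tool frame: the origin (TCP) lies at the very end of the fingers, on their centre line; the grasp point (between the pads) lies 19 mm behind it (env.grip_point_offset is the distance from the TCP to the grasp point, in mm); z points along the fingers, y is the direction in which the jaws open and shut (so a half turn about z gives the same grasp; the last joint's range is limited). The gripper opens to 95 mm and grips with 3 to 60 N. Pads are 20 mm wide; open, the fingers measure 119 mm over their backs; the gripper's body (75 mm by 180 mm) begins 59 mm behind the grasp point.
Start: joints at [-1.243, 0.491, 1.559, -0, 1.092, -0.106], TCP at [262.726, -567.121, 175.961] pointing down, gripper open.
Joint ranges: [-3.1, 3.1], [-0.84, 2.19], [0.05, 2.79], [-1.13, 4.28], [0.06, 2.93], [-2.69, 2.69]. Speed limits (rad/s): [2.22, 2.22, 2.79, 3.14, 3.14, 3.14].

### API

Orientations are given as [roll, pitch, yaw] about the fixed x, y, z axes, in that order (R = Rz(yaw) Ry(pitch) Rx(roll)).
In Python, from cell import env gives the robot as it stands.
- The arm moves only by the tool drive_tool, never from a script. Its argument "commands" is a list of rows, each an object of numbers: "dx", "dy", "dz": the shift along the world's x, y, z in mm; "yaw": the turn about the world's z in degrees. In form: [{"dx": .., "dy": .., "dz": .., "yaw": ..}, ...]. A call has 1 to 5 rows; each row shifts and turns the commanded pose from where the row before left it; what a row does not reach is not made up. A row lasts 1/12 s, in which the tool goes at most 41.7 mm and 7.16 degrees, less where a joint would pass 70% of its speed; a pose out of reach is approached as far as the arm can. A call with a gripper value outside its range is refused whole. "grip" is the opening, from 0 (shut) to 1 (fully open), set as the call begins (left out, the last holds). The fingers move at their own pace and stop on an object; the grip force is fixed at half the most. Time passes only in rows, so rows that do not move let the fingers close. It gives the time, the measured TCP pose, the force and the opening at its end, in the units of the state.
- env.state(): the state, without advancing time (a new reading comes with each control period).
- env.read_camera(name): name is "scene" or "side" or "wrist"; returns the picture (420x560x3 uint8, red, green, blue); there is no depth.
- env.calibration(name): a dict with "intrinsics" (3x3 intrinsics, pixels), "rvec" (rotation vector, rad) and "tvec" (3), from world to camera coordinates, as OpenCV has them. Camera axes: x right, y down, z forward; pixel columns grow to the right and rows downward; lengths in mm; the calibration is good to about 2 mm. The wrist camera is an equidistant fisheye: a pixel r from the principal point sees the ray r / f radians off the axis. A picture is of the moment at which its call begins: read the wrist's pose just before it. calibration takes no time and is no camera call; for the wrist camera it gives the pose at the moment of the call.
- env.job_done(): hands the job in, once; it reports no verdict.
Trained networks look in the newest picture that a camera, given by its name, has taken for a name from the list of things; names that differ only in an ending like _2 or _b are one class to them, and where a whole thing is asked for, a point or a joint stands for the part that bears it (a point fixed in the world has none). Each returns a list of dicts, best first, with "conf" (0 to 1); they miss things now and then, are a little off and sometimes report something else, mostly with a low value. They report only what shows in the picture. A call takes as long as a camera call. They do not tell look-alikes from the thing itself.
- env.trace(query, camera): "pixels" (420x560 bool, what is visible of it) and "pixel" ([column, row] in pixels, amid what is visible of it).
- env.place_of(query, camera): "pixel" ([column, row] in pixels: a listed point, or the origin of a listed thing).
The state is a dict: "t": time; "joints": joint angles; "qvel": joint speeds; "tau": joint torques, N m; "eef_pos": TCP position; "tcp_rot": TCP orientation; "ft_force": force on the tool from outside, world axes, zero at the start; "moment": the same for the moment, N m; "opening": opening from 0.0 (shut) to 1.0 (fully open).
Only numpy, scipy, OpenCV 4.12 (cv2) and the standard library are available. Lean on these libraries where they do the work, as an engineer would, in place of code of your own. Each camera call takes 0.05 s, during which the arm holds its last target.

## Working session

There is one attempt and no reset: what is moved stays moved. The work goes in short steps, Python scripts to look and compute and a tool call to move; the robot and the scene stay as the last step left them, time stands still between calls to the robot, and variables do not carry over. Pictures are saved under pics/ and viewed, and the job is handed in when it is done.

Besides the shell and the picture viewer there is one more tool, called after ">>>" as name(argument=value, ...) on one line, values as JSON. drive_tool: Moves the arm, as the interface text tells. Its arguments: {"type":"object","properties":{"commands":{"type":"array"},"grip":{"type":"number"}},"required":["commands"]}

```bash
mkdir -p pics; ls; cat > h.py <<'E'
import numpy as np, cv2
from cell import env
def snap(cam,name):
    im=env.read_camera(cam); cv2.imwrite(f'pics/{name}.png',im[:,:,::-1]); return im
def ray(cam,px,cal=None):
    c=cal or env.calibration(cam); K=np.array(c['intrinsics']); R=cv2.Rodrigues(np.array(c['rvec'],float))[0]; t=np.array(c['tvec'],float).ravel()
    x=(px[0]-K[0,2])/K[0,0]; y=(px[1]-K[1,2])/K[1,1]
    if cam=='wrist':
        r=np.hypot(x,y); d=np.array([x/r*np.sin(r),y/r*np.sin(r),np.cos(r)]) if r>1e-9 else np.array([0,0,1.])
    else: d=np.array([x,y,1.])
    d=R.T@d; return -R.T@t, d/np.linalg.norm(d)
def atz(cam,px,z,cal=None):
    o,d=ray(cam,px,cal); return o+d*(z-o[2])/d[2]
def proj(cam,P,cal=None):
    c=cal or env.calibration(cam); K=np.array(c['intrinsics']); R=cv2.Rodrigues(np.array(c['rvec'],float))[0]; t=np.array(c['tvec'],float).ravel()
    p=R@np.array(P,float)+t
    if cam=='wrist':
        s=np.hypot(p[0],p[1]); th=np.arctan2(s,p[2]); x,y=p[0]/s*th,p[1]/s*th
    else: x,y=p[0]/p[2],p[1]/p[2]
    return np.array([K[0,0]*x+K[0,2],K[1,1]*y+K[1,2]])
E
python3 - <<'E'
from h import *
np.set_printoptions(precision=1,suppress=True)
for c in ['scene','side','wrist']:
    cal=env.calibration(c)
    snap(c,c+'0'); print(c,ray(c,[280,210]),np.array(cal['intrinsics'])[[0,1],[0,1]])
    for q in ['key','key_bar','key_mid','mill_mouth','nut_top','stand_mouth','beaker_a','dish','bottle_a','jar']:
        print(q,[(np.round(r['pixel']),round(r['conf'],2)) for r in env.place_of(q,c)])
print(env.state())
E
```

```text
pics
scene (array([984.6, 818.6, 957.4]), array([-0.3, -0.6, -0.7])) [454.7 454.7]
key [(array([306., 162.]), 0.71), (array([240., 200.]), 0.66)]
key_bar [(array([312., 122.]), 0.76), (array([236., 158.]), 0.71), (array([276., 133.]), 0.63)]
key_mid [(array([271., 153.]), 0.91), (array([238., 179.]), 0.82), (array([307., 142.]), 0.68)]
mill_mouth [(array([322., 261.]), 0.6)]
nut_top []
stand_mouth [(array([275., 157.]), 0.92)]
beaker_a [(array([248., 136.]), 0.73), (array([251., 241.]), 0.61), (array([241., 328.]), 0.25)]
dish [(array([298., 225.]), 0.69)]
bottle_a [(array([188., 232.]), 0.87), (array([241., 327.]), 0.61), (array([322., 257.]), 0.38)]
jar [(array([374., 378.]), 0.83), (array([297., 223.]), 0.23)]
side (array([ 337.2, 1172.3, 1026.9]), array([ 0.1, -0.8, -0.6])) [480.2 480.2]
key [(array([272., 213.]), 0.93), (array([355., 208.]), 0.86)]
key_bar [(array([315., 163.]), 0.74), (array([361., 169.]), 0.7), (array([271., 173.]), 0.6), (array([317., 188.]), 0.27)]
key_mid [(array([316., 186.]), 0.88), (array([271., 193.]), 0.86), (array([314., 164.]), 0.59)]
mill_mouth [(ar
[... 204 characters left out ...]
, 217.]), 0.74), (array([190., 295.]), 0.58)]
jar [(array([241., 379.]), 0.55)]
wrist (array([ 337.8, -532.8,  385.1]), array([-0.3, -0.1, -1. ])) [325.2 325.2]
key [(array([77., 46.]), 0.57)]
key_bar []
key_mid [(array([33., 38.]), 0.57)]
mill_mouth []
nut_top []
stand_mouth []
beaker_a [(array([268.,  20.]), 0.79)]
dish []
bottle_a []
jar []
{'t': 1.65, 'joints': array([-1.2,  0.5,  1.6,  0. ,  1.1, -0.1]), 'qvel': array([-0., -0.,  0., -0.,  0., -0.]), 'tau': array([ -0. , -61.2, -25.8,   0.1,   0. ,  -0. ]), 'eef_pos': array([ 262.7, -567.1,  176. ]), 'tcp_rot': array([3.1, 0. , 0.4]), 'ft_force': array([-0.4, -0.5,  1.7]), 'moment': array([ 0., -0.,  0.]), 'opening': 0.9964607234846099}
```

View images.

View pics/scene0.png

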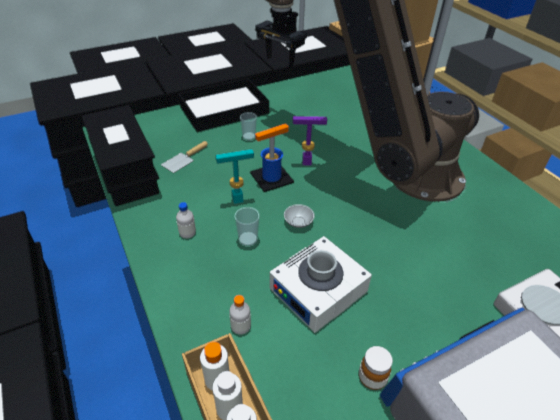

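View pics/side0.png

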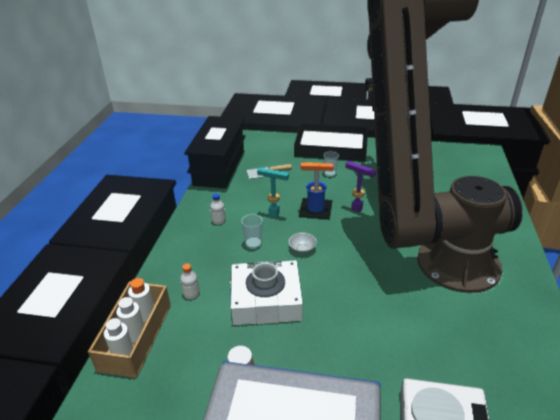

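View pics/wrist0.png

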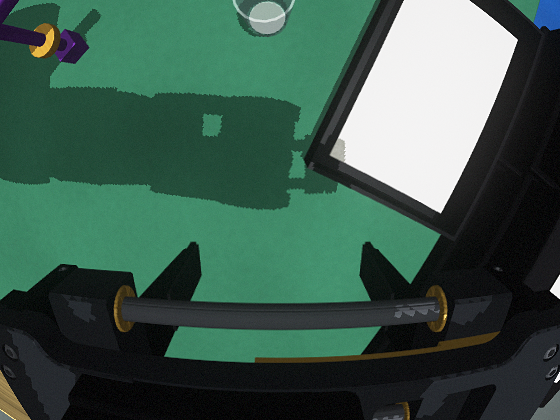

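```bash
python3 - <<'E'
from h import *
np.set_printoptions(precision=1,suppress=True)
def tri(a,b):
    A=np.zeros((3,3));v=np.zeros(3);
    for c,p in (('scene',a),('side',b)):
        o,d=ray(c,p);M=np.eye(3)-np.outer(d,d);A+=M;v+=M@o
    return np.linalg.solve(A,v)
print('bar',tri([272,132],[316,167]),atz('scene',[272,132],179),atz('side',[316,167],179))
print('standmouth',tri([275,157],[316,185]),atz('scene',[275,157],99),atz('side',[316,185],99))
print('standmid',tri([271,153],[316,186]))
print('mill',tri([322,261],[265,271]),atz('scene',[322,259],115),atz('side',[265,271],115))
print('barends scene',atz('scene',[257,136],179),atz('scene',[288,127],179)); print('side',atz('side',[301,167],179),atz('side',[333,167],179))
# top corners mill z=?: scene
for p in [(272,277),(324,240),(369,272),(316,312)]: print('millc',atz('scene',p,70))
for p in [(232,264),(298,263),(301,303),(232,305)]: print('millc side',atz('side',p,70))
print('purple',tri([309,121],[361,168]),'turq',tri([236,156],[272,173]))
print('bk_a',tri([251,241],[254,245]),'dish',tri([298,225],[301,246]),'bkb',atz('scene',[249,137],0),'bottles',atz('scene',[188,232],0),atz('scene',[241,328],0))
E
python3 - <<'E'
import cv2
a=cv2.imread('pics/scene0.png');b=cv2.imread('pics/side0.png')
x=cv2.resize(a[100:240,200:340],None,fx=4,fy=4,interpolation=2); cv2.imwrite('pics/c1.png',x)
x=cv2.resize(a[230:330,260:380],None,fx=6,fy=6,interpolation=2); cv2.imwrite('pics/c2.png',x)
x=cv2.resize(b[150:330,220:380],None,fx=3.3,fy=3.3,interpolation=2); cv2.imwrite('pics/c3.png',x)
E
```

```text
bar [ 468.7 -213.1  182. ] [ 467.  -216.5  179. ] [ 469.1 -218.8  179. ]
standmouth [ 467.7 -193.7  112.1] [ 466.7 -195.    99. ] [ 468.3 -230.    99. ]
standmid [ 467.8 -221.2   99.1]
mill [557.7 238.5 113.2] [556.5 236.5 115. ] [556.9 237.9 115. ]
barends scene [ 516.9 -217.   179. ] [ 410.5 -219.6  179. ]
side [ 519.3 -211.8  179. ] [ 412.4 -226.7  179. ]
millc [672.9 200.4  70. ]
millc [495.2 151.5  70. ]
millc [450.6 292.8  70. ]
millc [627.2 334.5  70. ]
millc side [669.  177.4  70. ]
millc side [479.  144.3  70. ]
millc side [449.3 297.4  70. ]
millc side [629.3 332.4  70. ]
purple [ 319.9 -246.4  165.7] turq [ 610.  -158.5  177.5]
bk_a [644.2   9.    1. ] dish [491.8   8.2   6.8] bkb [ 438.5 -462.     0. ] bottles [ 793.6 -101.4    0. ] [782.2 255.4   0. ]
```

View pics/c1.png

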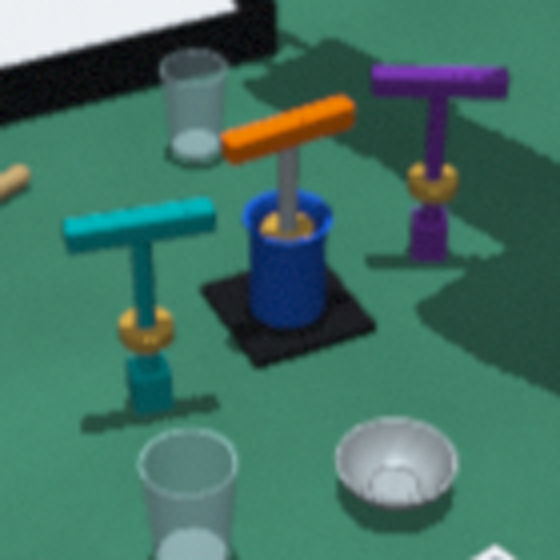

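View pics/c2.png

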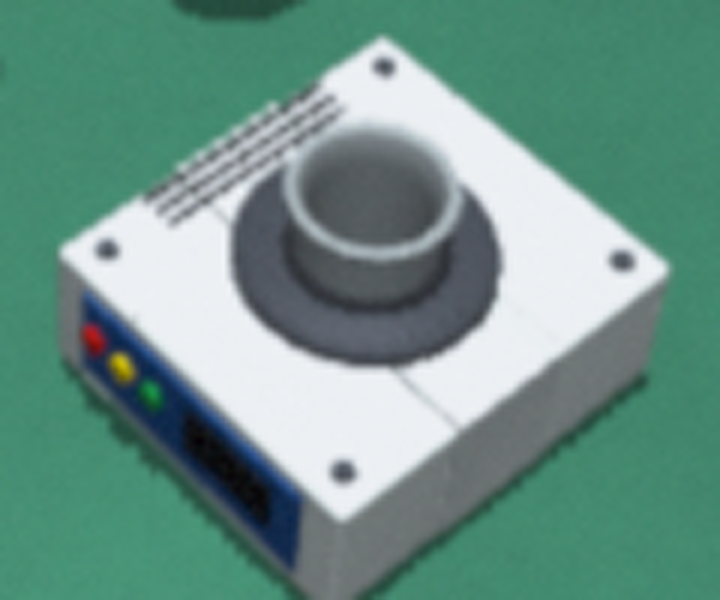

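View pics/c3.png

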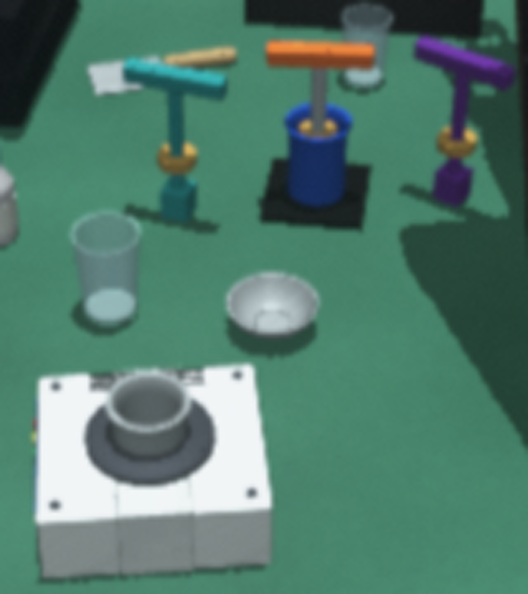

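>>> drive_tool(commands=[{"dz":40},{"dz":40,"dx":10,"dy":15},{"dz":40,"dx":15,"dy":25},{"dx":20,"dy":34,"yaw":-4},{"dx":20,"dy":34,"yaw":-4}], grip=1.0)

```text
invalid input
```

>>> drive_tool(commands=[{"dx":20,"dy":34,"yaw":-4},{"dx":20,"dy":34,"yaw":-4},{"dx":20,"dy":34},{"dx":20,"dy":34},{"dx":20,"dy":34}])

```text
invalid input
```

>>> drive_tool(commands=[{"dx":20,"dy":34},{"dx":20,"dy":35},{}])

```text
invalid input
```

```bash
python3 - <<'E'
from h import *
np.set_printoptions(precision=3,suppress=True)
s=env.state();print(s['t'],s['eef_pos'],s['tcp_rot'],s['joints'])
cal=env.calibration('wrist'); snap('wrist','w1')
import json
json.dump({k:np.array(v).tolist() for k,v in cal.items()},open('w1.json','w'))
for q in ['key_bar','key_mid','stand_mouth']: print(q,[(np.round(r['pixel']),round(r['conf'],2),atz('wrist',r['pixel'],{'key_bar':179,'key_mid':100,'stand_mouth':99}[q],cal)) for r in env.place_of(q,'wrist')])
E
```

```text
1.65 [ 262.728 -567.126  175.954] [3.142 0.    0.434] [-1.243  0.491  1.559  0.     1.092 -0.106]
key_bar []
key_mid [(array([34., 38.]), 0.55, array([ 322.794, -250.731,  100.   ]))]
stand_mouth []
```

View pics/w1.png

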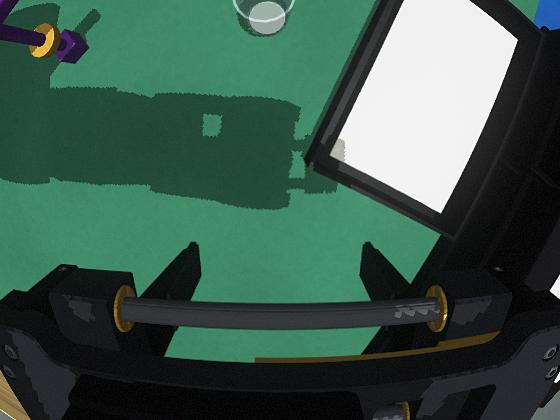

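>>> drive_tool(commands=[{"dx":0,"dy":0,"dz":40,"yaw":0},{"dx":10,"dy":15,"dz":40,"yaw":0},{"dx":15,"dy":25,"dz":40,"yaw":0},{"dx":20,"dy":34,"dz":0,"yaw":-5},{"dx":20,"dy":34,"dz":0,"yaw":-5}], grip=1.0)

```text
t: 2.27
eef_pos: [325.3, -463.5, 289.5]
tcp_rot: [3.138, -0.001, 0.254]
ft_force: [0.8, -0.7, -0.5]
opening: 0.997
```

>>> drive_tool(commands=[{"dx":20,"dy":34,"dz":0,"yaw":-5},{"dx":20,"dy":34,"dz":0,"yaw":-5},{"dx":20,"dy":34,"dz":0,"yaw":0},{"dx":20,"dy":34,"dz":0,"yaw":0},{"dx":20,"dy":34,"dz":0,"yaw":0}])

```text
t: 2.68
eef_pos: [425.4, -292.1, 287.9]
tcp_rot: [3.141, -0.0, 0.084]
ft_force: [0.3, -0.8, -0.6]
opening: 0.999
```

>>> drive_tool(commands=[{"dx":20,"dy":34,"dz":0,"yaw":0},{"dx":20,"dy":35,"dz":0,"yaw":0},{"dx":0,"dy":0,"dz":0,"yaw":0}])

```text
t: 2.93
eef_pos: [467.1, -219.8, 287.9]
tcp_rot: [-3.141, -0.001, 0.089]
ft_force: [0.8, -0.5, 0.0]
opening: 1.002
```

```bash
python3 - <<'E'
from h import *
np.set_printoptions(precision=3,suppress=True)
s=env.state();print(s['t'],s['eef_pos'],s['tcp_rot'],s['joints'])
cal=env.calibration('wrist'); snap('wrist','w1')
import json
json.dump({k:np.array(v).tolist() for k,v in cal.items()},open('w1.json','w'))
for q in ['key_bar','key_mid','stand_mouth']: print(q,[(np.round(r['pixel']),round(r['conf'],2),atz('wrist',r['pixel'],{'key_bar':179,'key_mid':100,'stand_mouth':99}[q],cal)) for r in env.place_of(q,'wrist')])
E
```

```text
2.9333 [ 467.074 -219.793  287.901] [-3.141 -0.001  0.089] [-0.569  0.232  1.657  0.001  1.253  0.912]
key_bar [(array([239.,  52.]), 0.94, array([ 607.622, -168.007,  179.   ])), (array([423., 199.]), 0.71, array([ 479.709, -373.974,  179.   ])), (array([278., 196.]), 0.58, array([ 467.296, -217.415,  179.   ])), (array([290., 311.]), 0.57, array([ 331.078, -243.929,  179.   ]))]
key_mid [(array([284., 278.]), 0.88, array([ 331.877, -237.145,  100.   ])), (array([251.,  64.]), 0.86, array([ 607.539, -172.252,  100.   ]))]
stand_mouth [(array([281., 176.]), 0.68, array([ 472.499, -221.132,   99.   ]))]
```

View pics/w1.png

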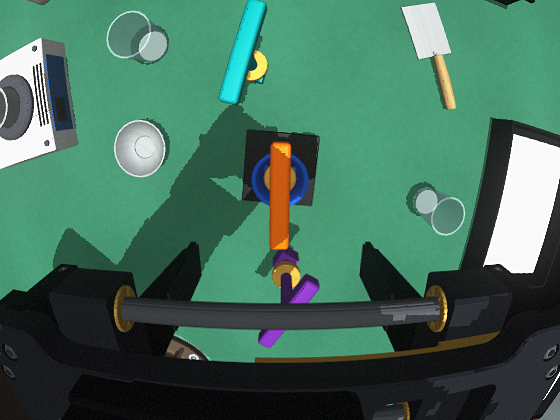

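```bash
python3 - <<'E'
from h import *
import json
np.set_printoptions(precision=2,suppress=True)
cal=json.load(open('w1.json'))
im=cv2.imread('pics/w1.png'); hsv=cv2.cvtColor(im,cv2.COLOR_BGR2HSV)
m=((hsv[...,0]>5)&(hsv[...,0]<17)&(hsv[...,1]>200)&(hsv[...,2]>120)).astype(np.uint8)
m[:,:255]=0;m[:,310:]=0;m[260:]=0
ys,xs=np.nonzero(m);print(len(xs),xs.min(),xs.max(),ys.min(),ys.max())
P=np.array([atz('wrist',(x,y),187,cal)[:2] for x,y in zip(xs,ys)])
c,sz,a=cv2.minAreaRect(P.astype(np.float32));print('rect@187',c,sz,a,P.mean(0))
# stand rim: blue
b=((hsv[...,0]>105)&(hsv[...,0]<130)&(hsv[...,1]>150)&(hsv[...,2]>60)).astype(np.uint8); b[:,:240]=0;b[:,320:]=0;b[:130]=0;b[225:]=0
ys,xs=np.nonzero(b);h=cv2.convexHull(np.c_[xs,ys].astype(np.int32));print(len(xs),cv2.fitEllipse(h))
Q=np.array([atz('wrist',(x,y),99,cal)[:2] for x,y in h[:,0]]);print('rim',cv2.fitEllipse(Q.astype(np.float32)))
E
```

```text
1903 270 290 142 248
rect@187 (468.49127197265625, -219.61557006835938) (108.92150115966797, 19.3430118560791) 4.629936695098877 [ 469.8  -218.85]
1123 ((279.5585632324219, 178.8831329345703), (56.8402099609375, 57.360843658447266), 38.80699920654297)
rim ((468.4967041015625, -219.17214965820312), (71.30535888671875, 73.04611206054688), 84.28556060791016)
```

>>> drive_tool(commands=[{"dx":1,"dy":0,"dz":-35,"yaw":0},{"dx":0,"dy":0,"dz":-35,"yaw":0},{"dx":0,"dy":0,"dz":-35,"yaw":0},{"dx":0,"dy":0,"dz":-22,"yaw":0},{"dx":0,"dy":0,"dz":0,"yaw":0}], grip=1.0)

```text
t: 3.55
eef_pos: [463.4, -225.1, 156.7]
tcp_rot: [-3.137, 0.006, 0.082]
ft_force: [0.1, -0.9, -0.4]
opening: 0.999
```

>>> drive_tool(commands=[{"dx":0,"dy":0,"dz":0,"yaw":0},{"dx":0,"dy":0,"dz":0,"yaw":0},{"dx":0,"dy":0,"dz":0,"yaw":0},{"dx":0,"dy":0,"dz":0,"yaw":0},{"dx":0,"dy":0,"dz":0,"yaw":0}], grip=0.0)

```text
t: 3.97
eef_pos: [466.2, -225.1, 161.7]
tcp_rot: [3.14, -0.001, 0.085]
ft_force: [-0.7, -1.1, -0.2]
opening: 0.706
```

>>> drive_tool(commands=[{"dx":0,"dy":0,"dz":0,"yaw":0},{"dx":0,"dy":0,"dz":0,"yaw":0},{"dx":0,"dy":0,"dz":0,"yaw":0}])

```text
t: 4.22
eef_pos: [465.9, -224.8, 160.8]
tcp_rot: [3.141, -0.0, 0.085]
ft_force: [0.1, 0.3, 0.5]
opening: 0.495
```

>>> drive_tool(commands=[{"dx":2.5,"dy":5,"dz":0,"yaw":0},{"dx":0,"dy":0,"dz":0,"yaw":0}])

```text
t: 4.38
eef_pos: [468.6, -219.2, 160.6]
tcp_rot: [-3.142, -0.0, 0.085]
ft_force: [-0.4, -0.0, 1.1]
opening: 0.353
```

>>> drive_tool(commands=[{"dx":0,"dy":0,"dz":0,"yaw":0},{"dx":0,"dy":0,"dz":0,"yaw":0},{"dx":0,"dy":0,"dz":0,"yaw":0},{"dx":0,"dy":0,"dz":0,"yaw":0},{"dx":0,"dy":0,"dz":0,"yaw":0}])

```text
t: 4.8
eef_pos: [468.3, -219.9, 160.6]
tcp_rot: [3.142, 0.0, 0.085]
ft_force: [0.2, -0.3, -1.1]
opening: 0.026
```

>>> drive_tool(commands=[{"dx":0,"dy":0,"dz":0,"yaw":0},{"dx":0,"dy":0,"dz":0,"yaw":0},{"dx":0,"dy":0,"dz":0,"yaw":0}])

```text
t: 5.05
eef_pos: [468.3, -219.9, 160.6]
tcp_rot: [3.141, 0.0, 0.085]
ft_force: [0.0, 0.4, 0.1]
opening: 0.006
```

```bash
python3 - <<'E'
from h import *
np.set_printoptions(precision=3,suppress=True)
s=env.state();print(s['t'],s['eef_pos'],s['tcp_rot'],s['joints'],s['opening'])
a=snap('wrist','w2');b=snap('scene','s2');c=snap('side','d2')
A=cv2.resize(b[60:240,180:380],None,fx=2,fy=2);B=cv2.resize(c[100:280,220:420],None,fx=2,fy=2)
cv2.imwrite('pics/c4.png',np.hstack([A,B])[:,:,::-1])
E
```

```text
5.05 [ 468.337 -219.865  160.61 ] [3.141 0.    0.085] [-0.567  0.357  1.839 -0.     0.946  0.92 ] 0.006452580449205134
```

View pics/w2.png

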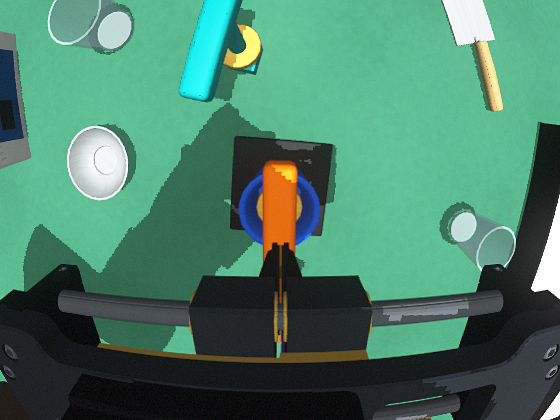

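View pics/c4.png

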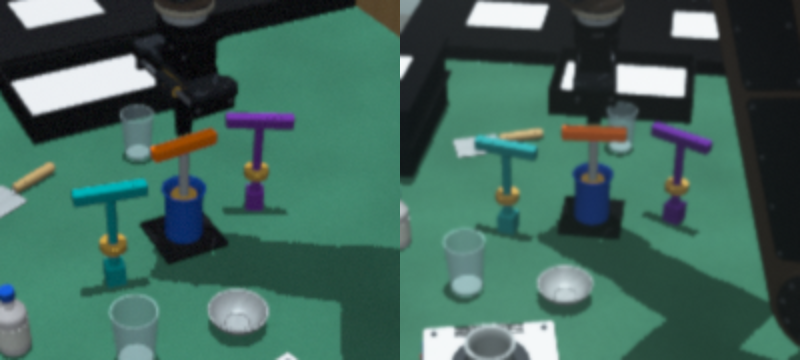

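```bash
python3 - <<'E'
from h import *
import json
np.set_printoptions(precision=3,suppress=True)
cal=json.load(open('w1.json'))
print(proj('wrist',[467,-220,288],cal),proj('wrist',[467,-220,179],cal),cal, ray('wrist',[280,210],cal))
cal=env.calibration('wrist')
print(proj('wrist',[468,-220,160]),proj('wrist',[468.5,-219.5,190]),ray('wrist',[280,210]))
for c in ['scene','side']: print(c,proj(c,[468,-220,160]),proj(c,[468,-220,250]))
E
```

```text
[279.836 236.414] [280.023 196.704] {'intrinsics': [[325.19226210127806, 0.0, 280.09943608855235], [0.0, 325.19226210127806, 209.90511339629458], [0.0, 0.0, 1.0]], 'rvec': [-2.148290296712906, 1.9636501904108392, 0.2924101054508964], 'tvec': [-260.8118121404315, 360.86378181426517, 629.2817478786092]} (array([ 549.296, -212.991,  497.141]), array([-0.29 , -0.025, -0.957]))
[279.73  236.391] [278.92  253.737] (array([ 550.813, -213.223,  369.752]), array([-0.291, -0.024, -0.957]))
scene [271.157 136.705] [271.286 111.13 ]
side [316.226 171.634] [316.931 148.351]
```

```bash
python3 - <<'E'
import cv2,numpy as np
w=cv2.imread('pics/w2.png');s=cv2.imread('pics/s2.png');d=cv2.imread('pics/d2.png')
A=cv2.resize(w[130:300,200:360],(400,425));B=cv2.resize(s[90:190,220:314],(400,425),interpolation=cv2.INTER_CUBIC)
cv2.imwrite('pics/c5.png',np.hstack([A,B]))
E
```

```text
(no output)
```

View pics/c5.png

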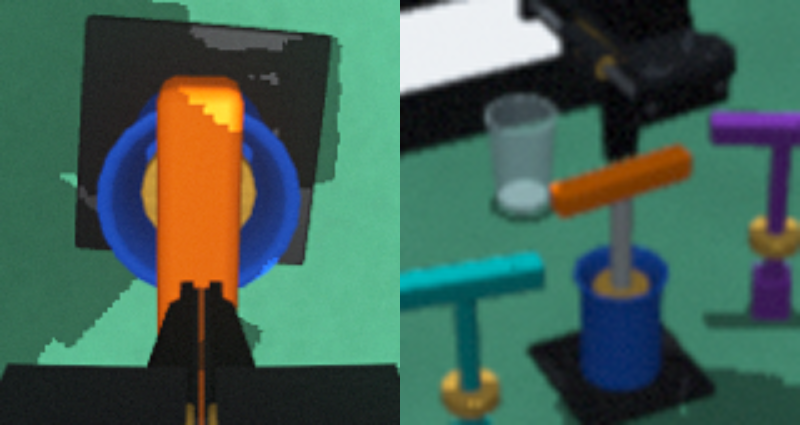

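```bash
python3 - <<'E'
import cv2,numpy as np
s=cv2.imread('pics/s2.png');d=cv2.imread('pics/d2.png')
A=cv2.resize(s[50:150,230:310],(480,600),interpolation=cv2.INTER_CUBIC);B=cv2.resize(d[90:190,275:355],(480,600),interpolation=cv2.INTER_CUBIC)
x=np.hstack([A,B]);x=np.clip(x.astype(float)*1.8+25,0,255).astype(np.uint8)
cv2.imwrite('pics/c6.png',cv2.resize(x,(800,500)))
E
```

```text
(no output)
```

View pics/c6.png

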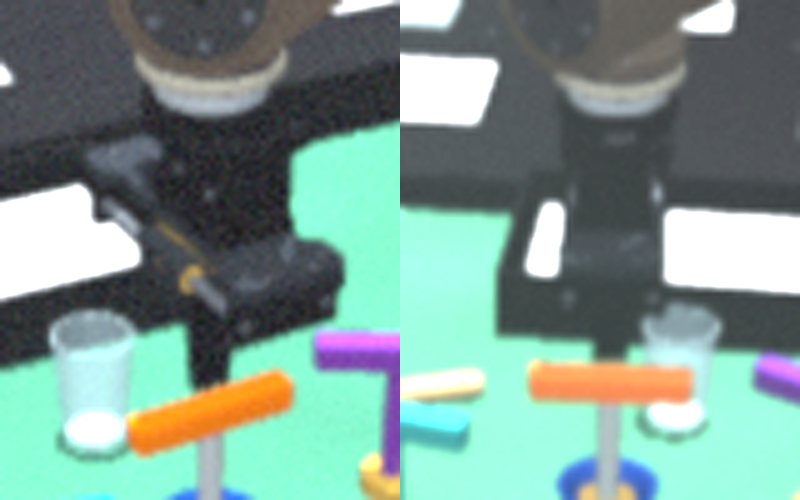

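>>> drive_tool(commands=[{"dx":0,"dy":0,"dz":20,"yaw":0},{"dx":0,"dy":0,"dz":20,"yaw":0},{"dx":0,"dy":0,"dz":20,"yaw":0},{"dx":0,"dy":0,"dz":0,"yaw":0}])

```text
t: 5.53
eef_pos: [469.6, -220.6, 224.0]
tcp_rot: [3.138, -0.004, 0.085]
ft_force: [-0.2, 0.9, 0.4]
opening: 0.003
```

```bash
python3 - <<'E'
from h import *
np.set_printoptions(precision=3,suppress=True)
s=env.state();print(s['t'],s['eef_pos'],s['tcp_rot'],s['opening'])
cal=env.calibration('wrist');a=snap('wrist','w3');b=snap('scene','s3')
A=cv2.resize(a[130:300,200:360],(400,425));B=cv2.resize(b[60:160,220:314],(400,425),interpolation=cv2.INTER_CUBIC)
B=np.clip(B*1.5+20.,0,255).astype(np.uint8)
cv2.imwrite('pics/c7.png',np.hstack([A,B])[:,:,::-1])
x,y,z=s['eef_pos']
for dx in (-10,0,10): print(dx,proj('wrist',[x+dx,y,z],cal))
print(proj('scene',[x,y,z]))
E
```

```text
5.5333 [ 469.584 -220.55   223.987] [ 3.138 -0.004  0.085] 0.0033016832079624677
-10 [278.345 249.43 ]
0 [279.547 236.228]
10 [280.787 222.594]
[270.687 118.794]
```

View pics/c7.png

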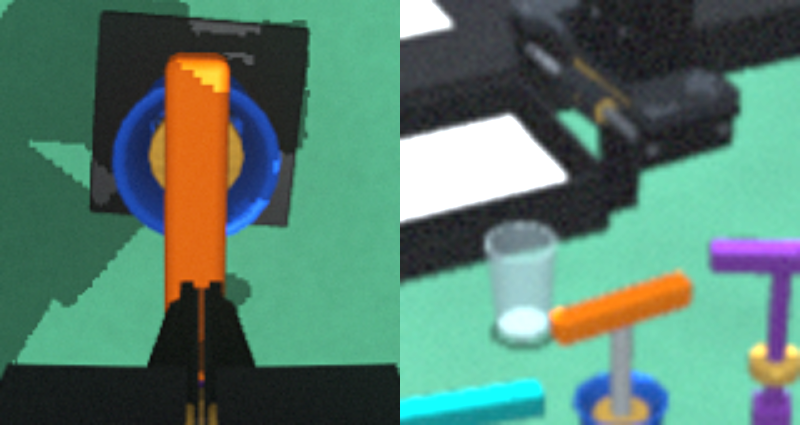

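>>> drive_tool(commands=[{"dx":0,"dy":0,"dz":0,"yaw":0},{"dx":-1,"dy":1,"dz":0,"yaw":0},{"dx":0,"dy":0,"dz":0,"yaw":0},{"dx":0,"dy":0,"dz":0,"yaw":0},{"dx":0,"dy":0,"dz":0,"yaw":0}], grip=0.55)

```text
t: 6.05
eef_pos: [467.3, -218.8, 220.2]
tcp_rot: [-3.141, 0.001, 0.085]
ft_force: [0.5, 0.2, 0.7]
opening: 0.299
```

>>> drive_tool(commands=[{"dx":0,"dy":0,"dz":0,"yaw":0},{"dx":0,"dy":0,"dz":0,"yaw":0},{"dx":0,"dy":0,"dz":-10,"yaw":0},{"dx":0,"dy":0,"dz":-10,"yaw":0}])

```text
t: 6.38
eef_pos: [467.5, -218.9, 200.1]
tcp_rot: [3.141, -0.001, 0.085]
ft_force: [-0.3, -1.0, 0.2]
opening: 0.534
```

>>> drive_tool(commands=[{"dx":1,"dy":-0.5,"dz":-15,"yaw":0},{"dx":0,"dy":0,"dz":-15,"yaw":0},{"dx":0,"dy":0,"dz":-15,"yaw":0},{"dx":0,"dy":0,"dz":-15,"yaw":0},{"dx":0,"dy":0,"dz":-9,"yaw":0}])

```text
t: 6.8
eef_pos: [467.5, -218.8, 129.3]
tcp_rot: [-3.14, 0.002, 0.085]
ft_force: [-0.0, -1.0, 0.8]
opening: 0.549
```

>>> drive_tool(commands=[{"dx":0,"dy":0,"dz":0,"yaw":0}])

```text
t: 6.88
eef_pos: [467.4, -218.7, 129.3]
tcp_rot: [-3.139, 0.003, 0.085]
ft_force: [0.3, 0.2, 0.0]
opening: 0.549
```

```bash
python3 - <<'E'
from h import *
s=env.state();print(s['t'],s['eef_pos'],s['opening'])
a=snap('wrist','w4');b=snap('scene','s4')
A=cv2.resize(a[130:300,200:360],(400,425));B=cv2.resize(b[60:160,220:314],(400,425),interpolation=cv2.INTER_CUBIC)
B=np.clip(B*1.5+20.,0,255).astype(np.uint8)
cv2.imwrite('pics/c8.png',np.hstack([A,B])[:,:,::-1])
E
```

```text
6.8833 [ 467.36155305 -218.74338762  129.32973293] 0.5487120846369044
```

View pics/c8.png

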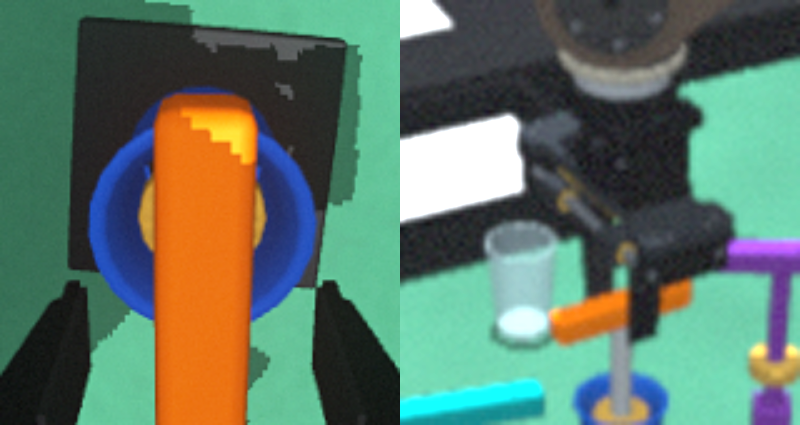

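>>> drive_tool(commands=[{"dx":1,"dy":-0.5,"dz":0,"yaw":0},{"dx":0,"dy":0,"dz":0,"yaw":0},{"dx":0,"dy":0,"dz":0,"yaw":0},{"dx":0,"dy":0,"dz":0,"yaw":0},{"dx":0,"dy":0,"dz":0,"yaw":0}], grip=0.0)

```text
t: 7.4
eef_pos: [469.4, -219.9, 131.9]
tcp_rot: [3.141, -0.0, 0.085]
ft_force: [0.6, -0.2, -0.5]
opening: 0.257
```

>>> drive_tool(commands=[{"dx":0,"dy":0,"dz":0,"yaw":0},{"dx":0,"dy":0,"dz":0,"yaw":0},{"dx":0,"dy":0,"dz":0,"yaw":0},{"dx":0,"dy":0,"dz":0,"yaw":0}])

```text
t: 7.73
eef_pos: [469.4, -219.8, 131.8]
tcp_rot: [3.141, -0.0, 0.085]
ft_force: [-1.3, 1.8, 3.9]
opening: 0.21
```

>>> drive_tool(commands=[{"dx":0,"dy":0,"dz":10,"yaw":0},{"dx":0,"dy":0,"dz":25,"yaw":0},{"dx":0,"dy":0,"dz":30,"yaw":0},{"dx":0,"dy":0,"dz":30,"yaw":0},{"dx":0,"dy":0,"dz":30,"yaw":0}])

```text
t: 8.15
eef_pos: [468.9, -219.6, 258.3]
tcp_rot: [-3.141, 0.001, 0.085]
ft_force: [1.1, -0.6, -4.0]
opening: 0.209
```

>>> drive_tool(commands=[{"dx":0,"dy":5,"dz":25,"yaw":0},{"dx":0,"dy":15,"dz":10,"yaw":0},{"dx":0,"dy":30,"dz":0,"yaw":0},{"dx":0,"dy":35,"dz":0,"yaw":0},{"dx":0,"dy":35,"dz":0,"yaw":0}])

```text
t: 8.57
eef_pos: [468.7, -98.8, 292.0]
tcp_rot: [3.141, 0.0, 0.083]
ft_force: [0.5, 0.4, -3.8]
opening: 0.209
```

>>> drive_tool(commands=[{"dx":0,"dy":35,"dz":0,"yaw":0},{"dx":0,"dy":35,"dz":0,"yaw":0},{"dx":0,"dy":35,"dz":0,"yaw":0},{"dx":0,"dy":35,"dz":0,"yaw":0},{"dx":0,"dy":35,"dz":0,"yaw":0}])

```text
t: 8.98
eef_pos: [468.7, 76.7, 292.0]
tcp_rot: [3.141, 0.0, 0.085]
ft_force: [1.0, -0.6, -3.5]
opening: 0.21
```

>>> drive_tool(commands=[{"dx":0,"dy":35,"dz":0,"yaw":0},{"dx":0,"dy":35,"dz":0,"yaw":0},{"dx":2,"dy":35,"dz":0,"yaw":0},{"dx":2,"dy":30,"dz":0,"yaw":0},{"dx":0,"dy":15,"dz":0,"yaw":0}])

```text
t: 9.4
eef_pos: [472.9, 228.1, 291.7]
tcp_rot: [-3.141, 0.0, 0.087]
ft_force: [0.6, -0.8, -4.4]
opening: 0.206
```

>>> drive_tool(commands=[{"dx":0,"dy":5,"dz":0,"yaw":0},{"dx":0,"dy":0,"dz":0,"yaw":0}])

```text
t: 9.57
eef_pos: [473.0, 230.9, 291.5]
tcp_rot: [3.141, 0.001, 0.086]
ft_force: [-0.8, -0.3, -3.6]
opening: 0.206
```

```bash
python3 - <<'E'
from h import *
import json
np.set_printoptions(precision=3,suppress=True)
s=env.state();print(s['t'],s['eef_pos'],s['tcp_rot'],s['joints'],s['opening'])
cal=env.calibration('wrist'); a=snap('wrist','w5')
json.dump({k:np.array(v).tolist() for k,v in cal.items()},open('w5.json','w'))
for q,z in [('mill_mouth',115),('nut_top',42),('key_mid',0),('key',0)]: print(q,[(np.round(r['pixel']),round(r['conf'],2),atz('wrist',r['pixel'],z,cal)) for r in env.place_of(q,'wrist')])
E
```

```text
9.5667 [472.95  230.903 291.515] [3.141 0.001 0.086] [ 0.329  0.246  1.628 -0.     1.269  1.813] 0.20635273680964392
mill_mouth [(array([279., 110.]), 0.94, array([559.838, 238.979, 115.   ]))]
nut_top [(array([280., 112.]), 0.55, array([557.465, 238.378,  42.   ]))]
key_mid [(array([527., 284.]), 0.7, array([ 278.316, -345.163,    0.   ])), (array([541., 124.]), 0.65, array([ 619.84 , -265.275,    0.   ]))]
key [(array([500., 265.]), 0.85, array([ 324.615, -238.899,    0.   ])), (array([510., 119.]), 0.76, array([ 611.528, -177.326,    0.   ]))]
```

View pics/w5.png

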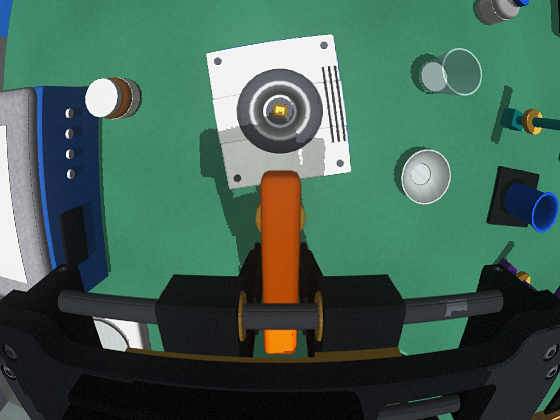

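```bash
python3 - <<'E'
from h import *
import json
np.set_printoptions(precision=2,suppress=True)
cal=json.load(open('w5.json'))
im=cv2.imread('pics/w5.png')
c=cv2.resize(im[85:137,254:306],(560,560),interpolation=cv2.INTER_CUBIC);d=cv2.resize(im[25:195,195:365],(560,560))
cv2.imwrite('pics/c9.png',cv2.resize(np.hstack([c,d]),(800,400)))
hsv=cv2.cvtColor(im,cv2.COLOR_BGR2HSV)
m=(hsv[...,1]>110)&(hsv[...,0]>12)&(hsv[...,0]<35);m[:95]=0;m[128:]=0;m[:,:262]=0;m[:,298:]=0
ys,xs=np.nonzero(m);print(len(xs),xs.min(),xs.max(),ys.min(),ys.max())
P=np.array([atz('wrist',(x,y),34,cal)[:2] for x,y in zip(xs,ys)],np.float32);print(cv2.minAreaRect(P),P.mean(0))
# screws
for p in [(217,61),(324,45),(340,163),(237,178)]: print(atz('wrist',p,70,cal))
# tip/mouth orange
o=np.array([atz('wrist',p,70,cal)[:2] for p in [(217,61),(324,45),(340,163),(237,178)]])
print('centre',o.mean(0),[np.degrees(np.arctan2(*(o[i]-o[j])[::-1])) for i,j in [(0,1),(1,2),(2,3),(3,0)]])
E
```

```text
187 272 287 104 118
((559.2999877929688, 239.02272033691406), (19.060489654541016, 19.579851150512695), 85.45014953613281) [559.28 238.99]
[620.7  326.36  70.  ]
[653.55 188.7   70.  ]
[497.47 151.45  70.  ]
[464.53 288.41  70.  ]
centre [559.06 238.73] [np.float64(103.42401891769815), np.float64(13.424552030061436), np.float64(-76.4750429825787), np.float64(-166.34160977873577)]
```

View pics/c9.png

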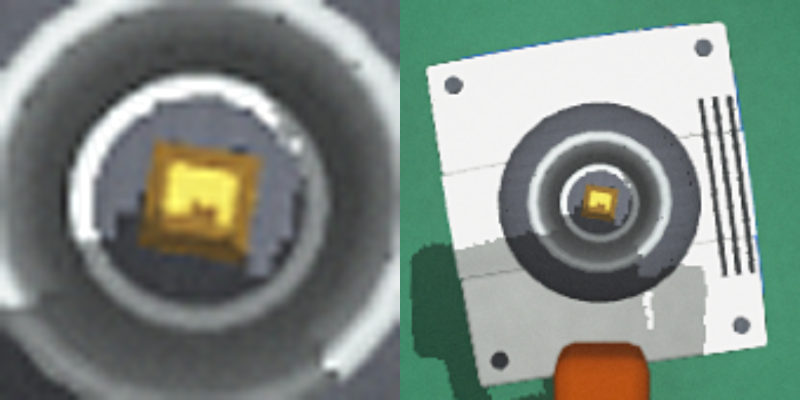

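>>> drive_tool(commands=[{"dx":5,"dy":0,"dz":0,"yaw":3},{"dx":15,"dy":2,"dz":0,"yaw":6},{"dx":20,"dy":2,"dz":0,"yaw":7},{"dx":20,"dy":2,"dz":0,"yaw":7},{"dx":15,"dy":2,"dz":0,"yaw":7}])

```text
t: 10.23
eef_pos: [549.8, 237.2, 291.7]
tcp_rot: [3.141, -0.0, 0.613]
ft_force: [0.7, -0.1, -3.5]
opening: 0.21
```

>>> drive_tool(commands=[{"dx":10,"dy":0,"dz":0,"yaw":7},{"dx":2,"dy":0,"dz":0,"yaw":7},{"dx":0,"dy":0,"dz":0,"yaw":7},{"dx":0,"dy":0,"dz":0,"yaw":7},{"dx":0,"dy":0,"dz":0,"yaw":7}])

```text
t: 10.65
eef_pos: [560.6, 237.1, 291.6]
tcp_rot: [-3.141, 0.0, 1.224]
ft_force: [0.2, -0.6, -3.7]
opening: 0.207
```

>>> drive_tool(commands=[{"dx":0,"dy":0,"dz":0,"yaw":7},{"dx":0,"dy":0,"dz":0,"yaw":7},{"dx":0,"dy":0,"dz":0,"yaw":7},{"dx":0,"dy":0,"dz":0,"yaw":7},{"dx":0,"dy":0,"dz":0,"yaw":7}])

```text
t: 11.07
eef_pos: [560.5, 237.2, 291.7]
tcp_rot: [3.142, 0.0, 1.835]
ft_force: [-0.9, -0.6, -4.1]
opening: 0.206
```

>>> drive_tool(commands=[{"dx":0,"dy":0,"dz":0,"yaw":7},{"dx":0,"dy":0,"dz":0,"yaw":7},{"dx":0,"dy":0,"dz":0,"yaw":7},{"dx":0,"dy":0,"dz":0,"yaw":7},{"dx":0,"dy":0,"dz":0,"yaw":7}])

```text
t: 11.48
eef_pos: [560.5, 237.2, 291.7]
tcp_rot: [-3.142, -0.0, 2.446]
ft_force: [0.6, 0.2, -2.6]
opening: 0.207
```

>>> drive_tool(commands=[{"dx":0,"dy":0,"dz":0,"yaw":7},{"dx":0,"dy":0,"dz":0,"yaw":7},{"dx":0,"dy":0,"dz":0,"yaw":6},{"dx":0,"dy":0,"dz":0,"yaw":2},{"dx":0,"dy":0,"dz":0,"yaw":0}])

```text
t: 11.9
eef_pos: [560.5, 237.2, 291.7]
tcp_rot: [-3.142, -0.0, 2.825]
ft_force: [0.3, 0.7, -3.4]
opening: 0.214
```

>>> drive_tool(commands=[{"dx":-1,"dy":1,"dz":0,"yaw":6},{"dx":-1,"dy":1.5,"dz":0,"yaw":6},{"dx":0,"dy":0,"dz":-15,"yaw":1.5},{"dx":0,"dy":0,"dz":-15,"yaw":0},{"dx":0,"dy":0,"dz":0,"yaw":0}])

```text
t: 12.32
eef_pos: [557.4, 239.7, 259.1]
tcp_rot: [-3.14, -0.004, 3.058]
ft_force: [-0.5, -0.3, -3.9]
opening: 0.207
```

```bash
python3 - <<'E'
from h import *
import json
np.set_printoptions(precision=3,suppress=True)
s=env.state();print(s['t'],s['eef_pos'],s['tcp_rot'],s['joints'],s['opening'])
cal=env.calibration('wrist'); a=snap('wrist','w6');b=snap('scene','s6');c=snap('side','d6')
json.dump({k:np.array(v).tolist() for k,v in cal.items()},open('w6.json','w'))
A=a[100:300,180:380];B=cv2.resize(b[180:300,260:380],(400,400));C=cv2.resize(c[190:310,205:325],(400,400))
cv2.imwrite('pics/c10.png',np.hstack([B,C])[:,:,::-1])
E
```

```text
12.3167 [557.415 239.719 259.107] [-3.14  -0.004  3.058] [ 0.297  0.397  1.488  0.     1.26  -1.19 ] 0.20657850277968512
```

View pics/w6.png

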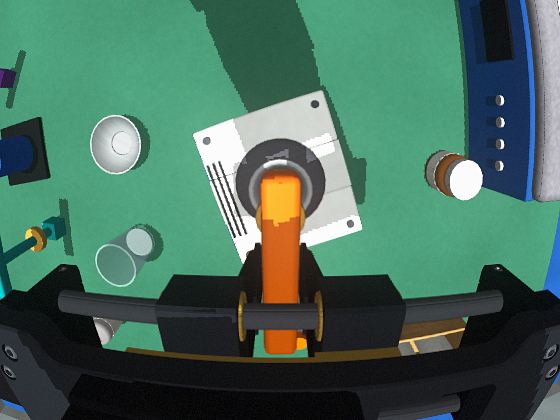

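View pics/c10.png

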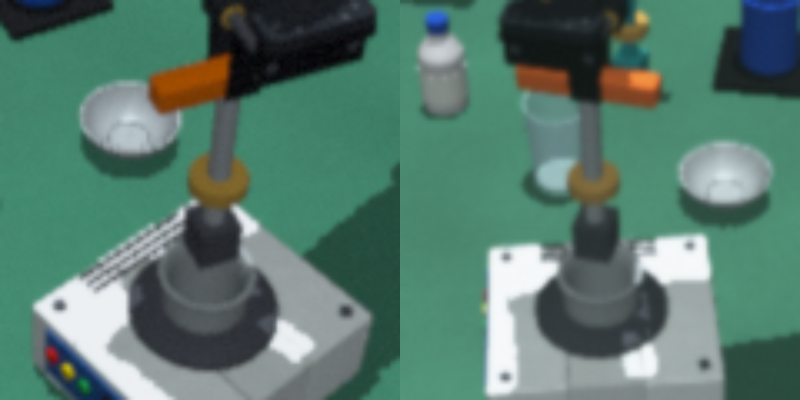

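```bash
python3 - <<'E'
from h import *
np.set_printoptions(precision=2,suppress=True)
for n,p,q,z in [('collar',[325.7,234.6],[263.2,244.6],208)]:
    A=np.zeros((3,3));v=np.zeros(3)
    for c,px in (('scene',p),('side',q)):
        o,d=ray(c,px);M=np.eye(3)-np.outer(d,d);A+=M;v+=M@o
    print(n,np.linalg.solve(A,v),atz('scene',p,z),atz('side',q,z))
for c in ['scene','side']:
    for z in (137,208,306,115): print(c,z,proj(c,[559.2,239,z]))
# mouth rim ellipse from images s6/d6 from initial
for c,f,(r0,r1,c0,c1) in [('scene','scene0',(245,282,300,345)),('side','side0',(255,290,245,285))]:
    im=cv2.imread(f'pics/{f}.png');cv2.imwrite(f'pics/rim_{c}.png',cv2.resize(im[r0:r1,c0:c1],None,fx=10,fy=10,interpolation=cv2.INTER_CUBIC))
a=cv2.imread('pics/rim_scene.png');b=cv2.imread('pics/rim_side.png');h=350
cv2.imwrite('pics/rims.png',np.hstack([a[:h,:400],b[:h,:400]]))
E
```

```text
collar [558.45 241.11 209.4 ] [559.24 242.8  208.  ] [558.56 236.15 208.  ]
scene 137 [322.32 254.1 ]
scene 208 [324.84 233.49]
scene 306 [328.74 201.68]
scene 115 [321.59 260.11]
side 137 [263.8  265.26]
side 208 [262.75 245.28]
side 306 [261.17 215.39]
side 115 [264.11 271.2 ]
```

View pics/rims.png

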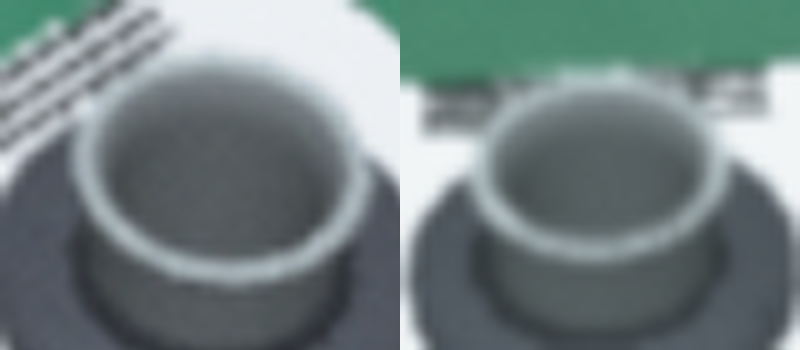

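>>> drive_tool(commands=[{"dx":1,"dy":0,"dz":-10,"yaw":0},{"dx":0,"dy":0,"dz":-10,"yaw":0},{"dx":0,"dy":0,"dz":-10,"yaw":0},{"dx":0,"dy":0,"dz":0,"yaw":0}])

```text
t: 12.8
eef_pos: [558.4, 240.3, 229.0]
tcp_rot: [-3.14, -0.003, 3.06]
ft_force: [-0.2, -0.2, -3.7]
opening: 0.209
```

>>> drive_tool(commands=[{"dx":0,"dy":0,"dz":-10,"yaw":0},{"dx":0,"dy":0,"dz":-10,"yaw":0},{"dx":0,"dy":0,"dz":-10,"yaw":0},{"dx":0,"dy":0,"dz":0,"yaw":0}])

```text
t: 13.13
eef_pos: [558.4, 240.4, 199.1]
tcp_rot: [-3.14, -0.003, 3.06]
ft_force: [-0.2, 0.2, -4.1]
opening: 0.205
```

>>> drive_tool(commands=[{"dx":0,"dy":-0.8,"dz":-10,"yaw":0},{"dx":0,"dy":0,"dz":-10,"yaw":0},{"dx":0,"dy":0,"dz":-8,"yaw":0},{"dx":0,"dy":0,"dz":0,"yaw":0}])

```text
t: 13.47
eef_pos: [558.6, 239.6, 171.5]
tcp_rot: [-3.141, -0.003, 3.06]
ft_force: [0.0, -0.0, -4.4]
opening: 0.209
```

>>> drive_tool(commands=[{"dx":0,"dy":0,"dz":-4,"yaw":0},{"dx":0,"dy":0,"dz":-4,"yaw":0},{"dx":0,"dy":0,"dz":0,"yaw":0}])

```text
t: 13.72
eef_pos: [559.2, 239.8, 165.1]
tcp_rot: [-3.141, -0.0, 3.06]
ft_force: [0.5, 0.2, -2.6]
opening: 0.212
```

>>> drive_tool(commands=[{"dx":0,"dy":0,"dz":-4,"yaw":0},{"dx":0,"dy":0,"dz":-4,"yaw":0},{"dx":0,"dy":0,"dz":0,"yaw":0}])

```text
t: 13.97
eef_pos: [559.0, 239.8, 156.9]
tcp_rot: [-3.141, -0.001, 3.06]
ft_force: [-0.8, 0.5, -3.5]
opening: 0.213
```

>>> drive_tool(commands=[{"dx":0,"dy":0,"dz":-3,"yaw":0},{"dx":0,"dy":0,"dz":-3,"yaw":0},{"dx":0,"dy":0,"dz":0,"yaw":0}])

```text
t: 14.22
eef_pos: [559.0, 239.8, 151.0]
tcp_rot: [-3.141, -0.001, 3.06]
ft_force: [-0.4, 0.8, -3.7]
opening: 0.209
```

>>> drive_tool(commands=[{"dx":0,"dy":0,"dz":-2,"yaw":0},{"dx":0,"dy":0,"dz":0,"yaw":0}])

```text
t: 14.38
eef_pos: [559.1, 239.9, 149.3]
tcp_rot: [-3.142, -0.001, 3.06]
ft_force: [-1.4, 0.9, -3.8]
opening: 0.21
```

>>> drive_tool(commands=[{"dx":0,"dy":0,"dz":-1,"yaw":0},{"dx":0,"dy":0,"dz":-1,"yaw":0},{"dx":0,"dy":0,"dz":0,"yaw":0}])

```text
t: 14.63
eef_pos: [559.4, 239.9, 147.9]
tcp_rot: [3.141, 0.0, 3.06]
ft_force: [-2.1, -0.1, 0.1]
opening: 0.207
```

>>> drive_tool(commands=[{"dx":0,"dy":0,"dz":-1,"yaw":0},{"dx":0,"dy":0,"dz":0,"yaw":0}])

```text
t: 14.8
eef_pos: [559.9, 240.0, 147.8]
tcp_rot: [3.141, 0.002, 3.061]
ft_force: [-2.2, 0.3, 6.9]
opening: 0.208
```

>>> drive_tool(commands=[{"dx":0,"dy":0,"dz":1,"yaw":0},{"dx":-0.5,"dy":0,"dz":0,"yaw":0},{"dx":0,"dy":0,"dz":0,"yaw":0},{"dx":0,"dy":0,"dz":0,"yaw":0},{"dx":0,"dy":0,"dz":0,"yaw":0}], grip=0.5)

```text
t: 15.22
eef_pos: [559.0, 239.9, 147.6]
tcp_rot: [3.141, 0.0, 3.06]
ft_force: [0.2, 0.6, 0.1]
opening: 0.478
```

>>> drive_tool(commands=[{"dx":0,"dy":0,"dz":0,"yaw":0},{"dx":0,"dy":0,"dz":0,"yaw":0},{"dx":0,"dy":0,"dz":0,"yaw":0}])

```text
t: 15.47
eef_pos: [558.9, 239.9, 147.6]
tcp_rot: [3.142, -0.0, 3.061]
ft_force: [-0.1, 0.2, 0.6]
opening: 0.498
```

```bash
python3 - <<'E'
from h import *
import json
np.set_printoptions(precision=3,suppress=True)
s=env.state();print(s['t'],s['eef_pos'],s['tcp_rot'],s['joints'],s['opening'])
cal=env.calibration('wrist'); a=snap('wrist','w7');b=snap('scene','s7')
json.dump({k:np.array(v).tolist() for k,v in cal.items()},open('w7.json','w'))
A=cv2.resize(a[130:300,200:360],(400,425));B=cv2.resize(b[190:290,275:369],(400,425))
cv2.imwrite('pics/c11.png',np.hstack([A,B])[:,:,::-1])
hsv=cv2.cvtColor(a[:,:,::-1].copy(),cv2.COLOR_BGR2HSV)
m=((hsv[...,0]>5)&(hsv[...,0]<17)&(hsv[...,1]>200)&(hsv[...,2]>120)).astype(np.uint8)
m[:,:240]=0;m[:,320:]=0;m[300:]=0;m[:140]=0
ys,xs=np.nonzero(m)
P=np.array([atz('wrist',(x,y),203,cal)[:2] for x,y in zip(xs,ys)])
print(cv2.minAreaRect(P.astype(np.float32)))
E
```

```text
15.4667 [558.861 239.862 147.569] [ 3.142 -0.     3.061] [ 0.297  0.496  1.635  0.     1.011 -1.193] 0.49776544567387543
((539.3623657226562, 240.94577026367188), (19.460058212280273, 71.18777465820312), 85.5561294555664)
```

View pics/c11.png

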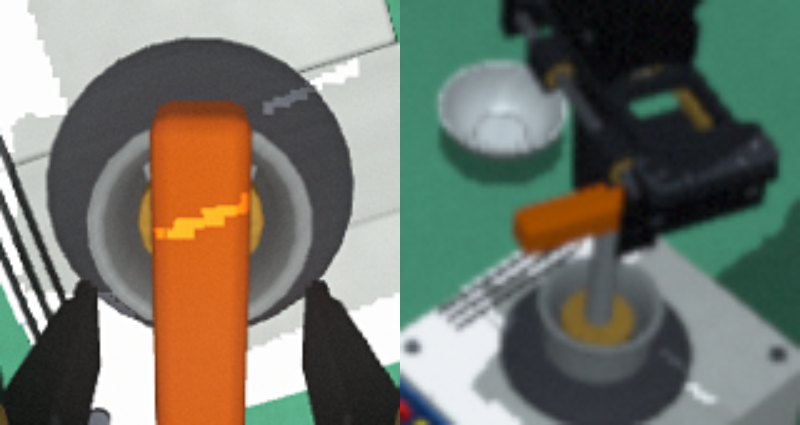

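>>> drive_tool(commands=[{"dx":0,"dy":0,"dz":0,"yaw":0},{"dx":0,"dy":0,"dz":0,"yaw":0},{"dx":0,"dy":0,"dz":0,"yaw":0},{"dx":0,"dy":0,"dz":0,"yaw":0},{"dx":0,"dy":0,"dz":0,"yaw":0}], grip=0.0)

```text
t: 15.98
eef_pos: [558.8, 239.9, 147.6]
tcp_rot: [3.142, -0.0, 3.061]
ft_force: [0.8, 1.4, 0.4]
opening: 0.204
```

>>> drive_tool(commands=[{"dx":0,"dy":0,"dz":0,"yaw":0},{"dx":0,"dy":0,"dz":0,"yaw":0},{"dx":0,"dy":0,"dz":0,"yaw":0},{"dx":0,"dy":0,"dz":0,"yaw":0}])

```text
t: 16.32
eef_pos: [558.8, 239.9, 147.6]
tcp_rot: [3.142, -0.0, 3.061]
ft_force: [-0.9, 0.5, 0.4]
opening: 0.21
```

>>> drive_tool(commands=[{"dx":0,"dy":0,"dz":0,"yaw":-4},{"dx":0,"dy":0,"dz":0,"yaw":-6},{"dx":0,"dy":0,"dz":0,"yaw":-6},{"dx":0,"dy":0,"dz":0,"yaw":-6},{"dx":0,"dy":0,"dz":0,"yaw":-6}])

```text
t: 16.73
eef_pos: [558.5, 240.0, 147.6]
tcp_rot: [-3.141, -0.001, 2.567]
ft_force: [-0.8, 1.0, 1.3]
opening: 0.208
```

```bash
python3 - <<'E'
from h import *
np.set_printoptions(precision=3,suppress=True)
s=env.state();print({k:s[k] for k in ['t','eef_pos','tcp_rot','moment','ft_force','opening']})
E
```

```text
{'t': 16.7333, 'eef_pos': array([558.465, 239.972, 147.632]), 'tcp_rot': array([-3.141, -0.001,  2.567]), 'moment': array([0.253, 0.299, 0.203]), 'ft_force': array([-0.813,  0.962,  1.252]), 'opening': 0.2078343891472213}
```

Moment 0.2 N m about z: the nut is turning with the key.

>>> drive_tool(commands=[{"dx":0,"dy":0,"dz":0,"yaw":-6},{"dx":0,"dy":0,"dz":0,"yaw":-6},{"dx":0,"dy":0,"dz":0,"yaw":-6},{"dx":0,"dy":0,"dz":0,"yaw":-6},{"dx":0,"dy":0,"dz":0,"yaw":-6}])

```text
t: 17.15
eef_pos: [558.8, 240.2, 147.7]
tcp_rot: [3.141, -0.0, 2.043]
ft_force: [0.6, 2.4, -1.0]
opening: 0.209
```

>>> drive_tool(commands=[{"dx":0,"dy":0,"dz":0,"yaw":-6},{"dx":0,"dy":0,"dz":0,"yaw":-6},{"dx":0,"dy":0,"dz":0,"yaw":-6},{"dx":0,"dy":0,"dz":0,"yaw":-6},{"dx":0,"dy":0,"dz":0,"yaw":-6}])

```text
t: 17.57
eef_pos: [559.1, 240.2, 147.7]
tcp_rot: [3.141, -0.001, 1.52]
ft_force: [2.0, 1.8, -0.9]
opening: 0.212
```

>>> drive_tool(commands=[{"dx":0,"dy":0,"dz":0,"yaw":-6},{"dx":0,"dy":0,"dz":0,"yaw":-6},{"dx":0,"dy":0,"dz":0,"yaw":-6},{"dx":0,"dy":0,"dz":0,"yaw":-6},{"dx":0,"dy":0,"dz":0,"yaw":-6}])

```text
t: 17.98
eef_pos: [559.4, 240.1, 147.7]
tcp_rot: [3.141, -0.001, 0.996]
ft_force: [1.9, 0.6, -1.2]
opening: 0.207
```

```bash
python3 - <<'E'
from h import *
np.set_printoptions(precision=3,suppress=True)
s=env.state();print({k:s[k] for k in ['t','eef_pos','tcp_rot','joints','moment','ft_force','opening']})
E
```

```text
{'t': 17.9833, 'eef_pos': array([559.423, 240.101, 147.677]), 'tcp_rot': array([ 3.141, -0.001,  0.996]), 'joints': array([ 0.297,  0.496,  1.634, -0.   ,  1.01 ,  0.872]), 'moment': array([ 0.209, -0.785,  0.197]), 'ft_force': array([ 1.858,  0.552, -1.229]), 'opening': 0.2074788819759658}
```

>>> drive_tool(commands=[{"dx":0,"dy":0,"dz":0,"yaw":-4},{"dx":0,"dy":0,"dz":0,"yaw":-4},{"dx":0,"dy":0,"dz":0,"yaw":-4},{"dx":0,"dy":0,"dz":0,"yaw":-4}])

```text
t: 18.32
eef_pos: [559.6, 240.0, 147.7]
tcp_rot: [3.141, -0.001, 0.719]
ft_force: [2.0, 0.1, -1.5]
opening: 0.211
```

```bash
python3 - <<'E'
from h import *
np.set_printoptions(precision=3,suppress=True)
s=env.state();print({k:s[k] for k in ['t','eef_pos','tcp_rot','moment','ft_force','opening']})
E
```

```text
{'t': 18.3167, 'eef_pos': array([559.559, 239.979, 147.682]), 'tcp_rot': array([ 3.141, -0.001,  0.719]), 'moment': array([ 0.025, -0.823,  0.231]), 'ft_force': array([ 1.958,  0.068, -1.547]), 'opening': 0.21059507316106105}
```

>>> drive_tool(commands=[{"dx":0,"dy":0,"dz":0,"yaw":-2},{"dx":0,"dy":0,"dz":0,"yaw":-2},{"dx":0,"dy":0,"dz":0,"yaw":-2}])

```text
t: 18.57
eef_pos: [559.5, 240.0, 147.7]
tcp_rot: [3.141, -0.001, 0.616]
ft_force: [2.2, 0.4, -1.4]
opening: 0.21
```

```bash
python3 - <<'E'
from h import *
np.set_printoptions(precision=3,suppress=True)
s=env.state();print({k:s[k] for k in ['t','eef_pos','tcp_rot','moment','ft_force','opening']})
E
```

```text
{'t': 18.5667, 'eef_pos': array([559.539, 239.955, 147.689]), 'tcp_rot': array([ 3.141, -0.001,  0.616]), 'moment': array([ 0.046, -0.806,  0.121]), 'ft_force': array([ 2.249,  0.354, -1.382]), 'opening': 0.2097068875921145}
```

>>> drive_tool(commands=[{"dx":0,"dy":0,"dz":0,"yaw":-2},{"dx":0,"dy":0,"dz":0,"yaw":-2}])

```text
t: 18.73
eef_pos: [559.6, 239.9, 147.7]
tcp_rot: [3.141, -0.002, 0.546]
ft_force: [2.5, -0.6, -1.8]
opening: 0.21
```

```bash
python3 - <<'E'
from h import *
np.set_printoptions(precision=3,suppress=True)
s=env.state();print({k:s[k] for k in ['t','eef_pos','tcp_rot','moment','ft_force','opening']})
E
```

```text
{'t': 18.7333, 'eef_pos': array([559.586, 239.878, 147.695]), 'tcp_rot': array([ 3.141, -0.002,  0.546]), 'moment': array([-0.056, -0.837,  0.195]), 'ft_force': array([ 2.464, -0.623, -1.77 ]), 'opening': 0.20955386175383572}
```

>>> drive_tool(commands=[{"dx":0,"dy":0,"dz":0,"yaw":-2},{"dx":0,"dy":0,"dz":0,"yaw":-2}])

```text
t: 18.9
eef_pos: [559.5, 239.9, 147.7]
tcp_rot: [3.141, -0.001, 0.476]
ft_force: [1.6, -0.7, -0.4]
opening: 0.208
```

```bash
python3 - <<'E'
from h import *
np.set_printoptions(precision=3,suppress=True)
s=env.state();print({k:s[k] for k in ['t','eef_pos','tcp_rot','moment','ft_force','opening']})
E
```

```text
{'t': 18.9, 'eef_pos': array([559.53 , 239.884, 147.697]), 'tcp_rot': array([ 3.141, -0.001,  0.476]), 'moment': array([-0.047, -0.524,  0.47 ]), 'ft_force': array([ 1.615, -0.673, -0.354]), 'opening': 0.20848267813427898}
```

>>> drive_tool(commands=[{"dx":0,"dy":0,"dz":0,"yaw":-2},{"dx":0,"dy":0,"dz":0,"yaw":-2}])

```text
t: 19.07
eef_pos: [559.3, 239.9, 147.7]
tcp_rot: [3.141, -0.001, 0.407]
ft_force: [1.4, 0.1, 0.3]
opening: 0.208
```

```bash
python3 - <<'E'
from h import *
np.set_printoptions(precision=3,suppress=True)
s=env.state();print({k:s[k] for k in ['t','eef_pos','tcp_rot','moment','ft_force','opening']})
E
```

```text
{'t': 19.0667, 'eef_pos': array([559.341, 239.892, 147.719]), 'tcp_rot': array([ 3.141, -0.001,  0.407]), 'moment': array([ 0.202, -0.399,  0.79 ]), 'ft_force': array([1.353, 0.072, 0.342]), 'opening': 0.20757284608897766}
```

>>> drive_tool(commands=[{"dx":0,"dy":0,"dz":0,"yaw":-2},{"dx":0,"dy":0,"dz":0,"yaw":-2},{"dx":0,"dy":0,"dz":0,"yaw":0}])

```text
t: 19.32
eef_pos: [559.2, 239.9, 147.8]
tcp_rot: [3.141, -0.001, 0.338]
ft_force: [0.9, -0.3, 0.8]
opening: 0.221
```

```bash
python3 - <<'E'
from h import *
import json
np.set_printoptions(precision=3,suppress=True)
s=env.state();print({k:s[k] for k in ['t','eef_pos','tcp_rot','moment','ft_force','opening']})
cal=env.calibration('wrist'); a=snap('wrist','w8')
json.dump({k:np.array(v).tolist() for k,v in cal.items()},open('w8.json','w'))
E
```

```text
{'t': 19.3167, 'eef_pos': array([559.157, 239.898, 147.765]), 'tcp_rot': array([ 3.141, -0.001,  0.338]), 'moment': array([ 0.03 , -0.228,  1.006]), 'ft_force': array([ 0.875, -0.293,  0.803]), 'opening': 0.22129270663569495}
```

View pics/w8.png

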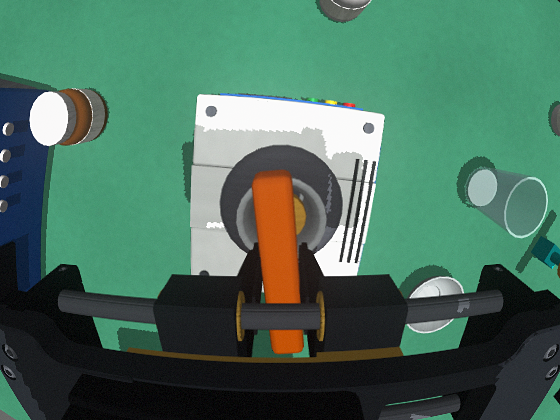

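>>> drive_tool(commands=[{"dx":0,"dy":0,"dz":0,"yaw":0},{"dx":0,"dy":0,"dz":0,"yaw":0},{"dx":0,"dy":0,"dz":0,"yaw":0},{"dx":0,"dy":0,"dz":0,"yaw":0},{"dx":0,"dy":0,"dz":0,"yaw":4}], grip=0.45)

```text
t: 19.78
eef_pos: [558.7, 239.8, 147.5]
tcp_rot: [-3.142, 0.0, 0.407]
ft_force: [-0.9, 0.3, 0.1]
opening: 0.441
```

>>> drive_tool(commands=[{"dx":0,"dy":0,"dz":0,"yaw":4},{"dx":0,"dy":0,"dz":0,"yaw":0}])

```text
t: 19.95
eef_pos: [558.8, 239.8, 147.5]
tcp_rot: [-3.142, 0.0, 0.48]
ft_force: [0.2, -0.1, 0.8]
opening: 0.449
```

```bash
python3 - <<'E'
from h import *
import json
np.set_printoptions(precision=3,suppress=True)
s=env.state();print({k:s[k] for k in ['t','eef_pos','tcp_rot','moment','ft_force','opening']})
cal=env.calibration('wrist'); a=snap('wrist','w9')
hsv=cv2.cvtColor(a[:,:,::-1].copy(),cv2.COLOR_BGR2HSV)
m=((hsv[...,0]>5)&(hsv[...,0]<17)&(hsv[...,1]>200)&(hsv[...,2]>120)).astype(np.uint8)
m[:,:240]=0;m[:,330:]=0;m[290:]=0;m[:140]=0
n,l,st,_=cv2.connectedComponentsWithStats(m);i=1+np.argmax(st[1:,4]);ys,xs=np.nonzero(l==i)
P=np.array([atz('wrist',(x,y),204,cal)[:2] for x,y in zip(xs,ys)])
print(cv2.minAreaRect(P.astype(np.float32)))
cv2.imwrite('pics/c12.png',cv2.resize(a[130:300,200:360],(400,425))[:,:,::-1])
E
```

```text
{'t': 19.95, 'eef_pos': array([558.755, 239.828, 147.541]), 'tcp_rot': array([-3.142,  0.   ,  0.48 ]), 'moment': array([0.028, 0.026, 0.032]), 'ft_force': array([ 0.18 , -0.142,  0.833]), 'opening': 0.4486314082799846}
((579.5454711914062, 250.35787963867188), (64.53919982910156, 19.388042449951172), 28.746599197387695)
```

View pics/c12.png

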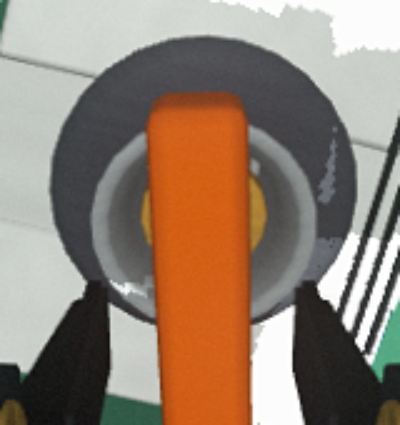

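>>> drive_tool(commands=[{"dx":0,"dy":0,"dz":0,"yaw":1},{"dx":0,"dy":0,"dz":0,"yaw":0},{"dx":0,"dy":0,"dz":0,"yaw":0},{"dx":0,"dy":0,"dz":0,"yaw":0},{"dx":0,"dy":0,"dz":0,"yaw":0}], grip=0.0)

```text
t: 20.42
eef_pos: [558.9, 239.7, 147.6]
tcp_rot: [3.141, -0.0, 0.495]
ft_force: [0.3, -0.9, -0.4]
opening: 0.209
```

>>> drive_tool(commands=[{"dx":0,"dy":0,"dz":0,"yaw":0},{"dx":0,"dy":0,"dz":0,"yaw":0},{"dx":0,"dy":0,"dz":0,"yaw":0}])

```text
t: 20.67
eef_pos: [558.9, 239.8, 147.6]
tcp_rot: [3.141, 0.0, 0.495]
ft_force: [0.5, -1.4, 0.4]
opening: 0.207
```

>>> drive_tool(commands=[{"dx":0,"dy":0,"dz":5,"yaw":0},{"dx":0,"dy":0,"dz":10,"yaw":0},{"dx":0,"dy":0,"dz":10,"yaw":0},{"dx":0,"dy":0,"dz":10,"yaw":0}])

```text
t: 21.0
eef_pos: [558.9, 240.0, 184.0]
tcp_rot: [-3.141, -0.0, 0.495]
ft_force: [-1.1, 0.4, -2.9]
opening: 0.208
```

>>> drive_tool(commands=[{"dx":0,"dy":0,"dz":20,"yaw":0},{"dx":0,"dy":0,"dz":25,"yaw":0},{"dx":0,"dy":0,"dz":25,"yaw":0},{"dx":0,"dy":0,"dz":25,"yaw":0},{"dx":0,"dy":-5,"dz":12,"yaw":0}])

```text
t: 21.42
eef_pos: [559.3, 235.7, 294.2]
tcp_rot: [3.141, -0.005, 0.495]
ft_force: [0.3, -0.6, -4.0]
opening: 0.209
```

>>> drive_tool(commands=[{"dx":-3,"dy":-15,"dz":0,"yaw":0},{"dx":-6,"dy":-30,"dz":0,"yaw":-2},{"dx":-7,"dy":-35,"dz":0,"yaw":-3},{"dx":-7,"dy":-35,"dz":0,"yaw":-3},{"dx":-7,"dy":-35,"dz":0,"yaw":-3}])

```text
t: 21.83
eef_pos: [527.4, 83.0, 289.4]
tcp_rot: [-3.142, 0.001, 0.301]
ft_force: [1.0, -0.8, -3.5]
opening: 0.21
```

>>> drive_tool(commands=[{"dx":-7,"dy":-35,"dz":0,"yaw":-3},{"dx":-7,"dy":-35,"dz":0,"yaw":-3},{"dx":-7,"dy":-35,"dz":0,"yaw":-3},{"dx":-7,"dy":-35,"dz":0,"yaw":-3},{"dx":-7,"dy":-35,"dz":0,"yaw":0}])

```text
t: 22.25
eef_pos: [492.2, -92.0, 289.5]
tcp_rot: [-3.142, 0.0, 0.09]
ft_force: [0.7, -0.5, -3.6]
opening: 0.209
```

>>> drive_tool(commands=[{"dx":-7,"dy":-35,"dz":0,"yaw":0},{"dx":-7,"dy":-35,"dz":0,"yaw":0},{"dx":-6,"dy":-30,"dz":0,"yaw":0},{"dx":-4,"dy":-20,"dz":0,"yaw":0},{"dx":0,"dy":-8,"dz":0,"yaw":0}])

```text
t: 22.67
eef_pos: [468.1, -220.8, 289.3]
tcp_rot: [3.141, 0.001, 0.091]
ft_force: [-0.5, -0.0, -3.3]
opening: 0.211
```

>>> drive_tool(commands=[{"dx":0,"dy":0,"dz":0,"yaw":0},{"dx":0,"dy":0,"dz":0,"yaw":0}])

```text
t: 22.83
eef_pos: [469.4, -217.8, 289.4]
tcp_rot: [-3.141, 0.0, 0.093]
ft_force: [-0.4, 0.3, -3.0]
opening: 0.207
```

>>> drive_tool(commands=[{"dx":-0.5,"dy":-1.5,"dz":-15,"yaw":0},{"dx":0,"dy":0,"dz":-20,"yaw":0},{"dx":0,"dy":0,"dz":-10,"yaw":0},{"dx":0,"dy":0,"dz":0,"yaw":0}])

```text
t: 23.17
eef_pos: [468.6, -218.0, 242.8]
tcp_rot: [-3.139, 0.003, 0.095]
ft_force: [0.2, -0.2, -2.6]
opening: 0.209
```

```bash
python3 - <<'E'
from h import *
np.set_printoptions(precision=2,suppress=True)
s=env.state();print(s['t'],s['eef_pos'],s['tcp_rot'],s['joints'])
cal=env.calibration('wrist'); a=snap('wrist','w10');b=snap('scene','s10');c=snap('side','d10')
A=cv2.resize(b[85:185,225:325],(400,400),interpolation=2);B=cv2.resize(c[120:220,270:370],(400,400),interpolation=2)
cv2.imwrite('pics/c13.png',np.hstack([A,B])[:,:,::-1])
f=s['eef_pos'][2]-122
for cam in ['scene','side']:
  for z in (99,f,f+71): print(cam,z,proj(cam,[468.5,-219.2,z]))
E
```

```text
23.1667 [ 468.62 -217.99  242.76] [-3.14  0.    0.09] [-0.56  0.27  1.72  0.    1.15  0.91]
scene 99 [271.05 152.98]
scene 120.7586301848784 [271.07 147.34]
scene 191.7586301848784 [271.17 128.11]
side 99 [315.61 186.69]
side 120.7586301848784 [315.76 181.43]
side 191.7586301848784 [316.3 163.7]
```

View pics/c13.png

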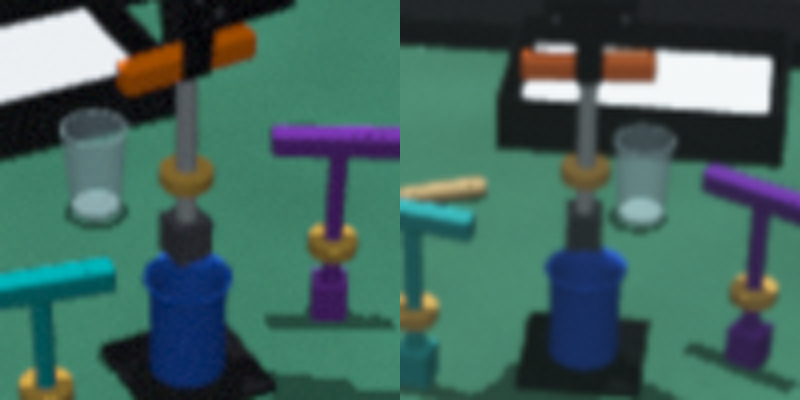

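View pics/w10.png

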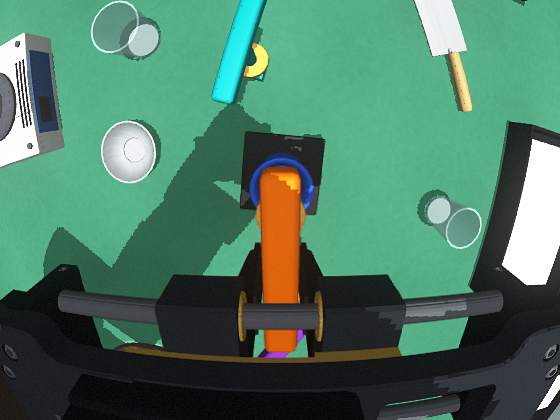

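>>> drive_tool(commands=[{"dx":0,"dy":-0.5,"dz":-10,"yaw":0},{"dx":0,"dy":0,"dz":-10,"yaw":0},{"dx":0,"dy":0,"dz":-10,"yaw":0},{"dx":0,"dy":0,"dz":0,"yaw":0}])

```text
t: 23.65
eef_pos: [468.4, -219.6, 212.3]
tcp_rot: [-3.14, 0.003, 0.093]
ft_force: [0.3, 0.1, -3.4]
opening: 0.207
```

>>> drive_tool(commands=[{"dx":0,"dy":0,"dz":-10,"yaw":0},{"dx":0,"dy":0,"dz":-10,"yaw":0},{"dx":0,"dy":0,"dz":-5,"yaw":0},{"dx":0,"dy":0,"dz":0,"yaw":0}])

```text
t: 23.98
eef_pos: [468.8, -219.9, 188.2]
tcp_rot: [-3.14, 0.002, 0.093]
ft_force: [0.7, 0.2, -3.1]
opening: 0.208
```

>>> drive_tool(commands=[{"dx":0,"dy":0.5,"dz":-10,"yaw":0},{"dx":0,"dy":0,"dz":-10,"yaw":0},{"dx":0,"dy":0,"dz":-10,"yaw":0},{"dx":0,"dy":0,"dz":0,"yaw":0}])

```text
t: 24.32
eef_pos: [468.5, -219.1, 157.4]
tcp_rot: [-3.14, 0.003, 0.093]
ft_force: [-1.2, 0.5, -3.7]
opening: 0.21
```

>>> drive_tool(commands=[{"dx":0,"dy":0,"dz":-8,"yaw":0},{"dx":0,"dy":0,"dz":-7,"yaw":0},{"dx":0,"dy":0,"dz":-4,"yaw":0},{"dx":0,"dy":0,"dz":0,"yaw":0}])

```text
t: 24.65
eef_pos: [469.0, -219.4, 139.7]
tcp_rot: [-3.141, 0.001, 0.093]
ft_force: [-0.1, -0.0, -3.3]
opening: 0.208
```

>>> drive_tool(commands=[{"dx":0,"dy":0,"dz":-3,"yaw":0},{"dx":0,"dy":0,"dz":-3,"yaw":0},{"dx":0,"dy":0,"dz":-1,"yaw":0},{"dx":0,"dy":0,"dz":0,"yaw":0}])

```text
t: 24.98
eef_pos: [469.3, -219.6, 133.5]
tcp_rot: [-3.142, 0.0, 0.093]
ft_force: [0.3, -0.1, -3.9]
opening: 0.208
```

>>> drive_tool(commands=[{"dx":0,"dy":0,"dz":-1,"yaw":0},{"dx":0,"dy":0,"dz":0,"yaw":0}])

```text
t: 25.15
eef_pos: [469.4, -219.7, 132.6]
tcp_rot: [3.141, -0.0, 0.094]
ft_force: [-0.3, -0.2, -3.0]
opening: 0.209
```

>>> drive_tool(commands=[{"dx":0,"dy":0,"dz":-1,"yaw":0},{"dx":0,"dy":0,"dz":0,"yaw":0}])

```text
t: 25.32
eef_pos: [469.5, -219.7, 131.7]
tcp_rot: [3.141, -0.0, 0.093]
ft_force: [0.1, 0.3, -2.4]
opening: 0.206
```

>>> drive_tool(commands=[{"dx":0,"dy":0,"dz":-0.7,"yaw":0},{"dx":0,"dy":0,"dz":0,"yaw":0}])

```text
t: 25.48
eef_pos: [469.8, -219.8, 131.6]
tcp_rot: [3.141, -0.001, 0.093]
ft_force: [-0.7, 0.9, 4.6]
opening: 0.208
```

Floor contact at TCP z 131.6, the same height as at the first grasp. Releasing, then rising straight up.

>>> drive_tool(commands=[{"dx":0,"dy":0,"dz":0.5,"yaw":0},{"dx":0,"dy":0,"dz":0,"yaw":0},{"dx":0,"dy":0,"dz":0,"yaw":0},{"dx":0,"dy":0,"dz":0,"yaw":0},{"dx":0,"dy":0,"dz":0,"yaw":0}], grip=0.6)

```text
t: 25.9
eef_pos: [469.4, -219.6, 131.4]
tcp_rot: [3.141, 0.0, 0.093]
ft_force: [0.4, 0.7, -0.1]
opening: 0.503
```

>>> drive_tool(commands=[{"dx":0,"dy":0,"dz":0,"yaw":0},{"dx":0,"dy":0,"dz":0,"yaw":0},{"dx":0,"dy":0,"dz":0,"yaw":0},{"dx":0,"dy":0,"dz":10,"yaw":0},{"dx":0,"dy":0,"dz":10,"yaw":0}])

```text
t: 26.32
eef_pos: [469.2, -219.5, 151.9]
tcp_rot: [-3.141, 0.001, 0.093]
ft_force: [-0.7, 0.1, 0.3]
opening: 0.603
```

>>> drive_tool(commands=[{"dx":0,"dy":0,"dz":20,"yaw":0},{"dx":0,"dy":0,"dz":30,"yaw":0},{"dx":0,"dy":0,"dz":30,"yaw":0},{"dx":0,"dy":0,"dz":30,"yaw":0},{"dx":0,"dy":0,"dz":0,"yaw":0}])

```text
t: 26.73
eef_pos: [471.0, -220.6, 268.0]
tcp_rot: [3.136, -0.007, 0.094]
ft_force: [-0.2, 0.4, 1.0]
opening: 0.601
```

>>> drive_tool(commands=[{"dx":0,"dy":40,"dz":0,"yaw":0},{"dx":0,"dy":40,"dz":0,"yaw":0},{"dx":0,"dy":40,"dz":0,"yaw":0},{"dx":0,"dy":40,"dz":0,"yaw":0},{"dx":0,"dy":40,"dz":0,"yaw":0}])

```text
t: 27.15
eef_pos: [468.9, -18.0, 262.3]
tcp_rot: [3.141, -0.001, 0.093]
ft_force: [0.5, 0.7, 0.1]
opening: 0.597
```

>>> drive_tool(commands=[{"dx":0,"dy":30,"dz":0,"yaw":0},{"dx":0,"dy":0,"dz":0,"yaw":0},{"dx":0,"dy":0,"dz":0,"yaw":0}])

```text
t: 27.4
eef_pos: [469.3, 11.6, 262.2]
tcp_rot: [3.141, -0.001, 0.097]
ft_force: [0.4, 0.1, -0.3]
opening: 0.601
```

```bash
python3 - <<'E'
from h import *
import json
np.set_printoptions(precision=2,suppress=True)
s=env.state();print(s['t'],s['eef_pos'],s['tcp_rot'],s['opening'],s['ft_force'])
cal=env.calibration('wrist');json.dump({k:np.array(v).tolist() for k,v in cal.items()},open('w11.json','w'))
snap('wrist','w11');b=snap('scene','s11');c=snap('side','d11')
A=cv2.resize(b[100:240,180:320],(400,400),interpolation=2);B=cv2.resize(c[140:280,230:370],(400,400),interpolation=2)
cv2.imwrite('pics/c14.png',np.hstack([A,B])[:,:,::-1])
E
```

```text
27.4 [469.26  11.64 262.18] [ 3.14 -0.    0.1 ] 0.6010009675808775 [ 0.43  0.07 -0.26]
```

View pics/w11.png

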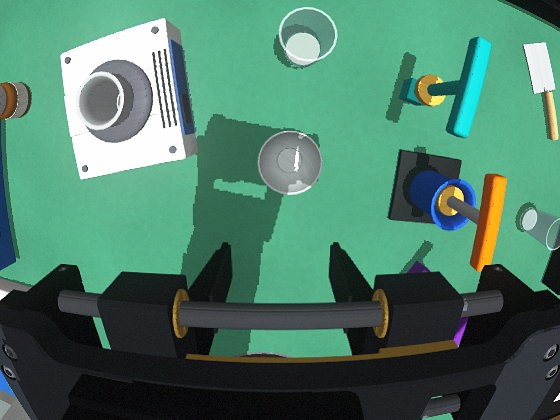

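View pics/c14.png

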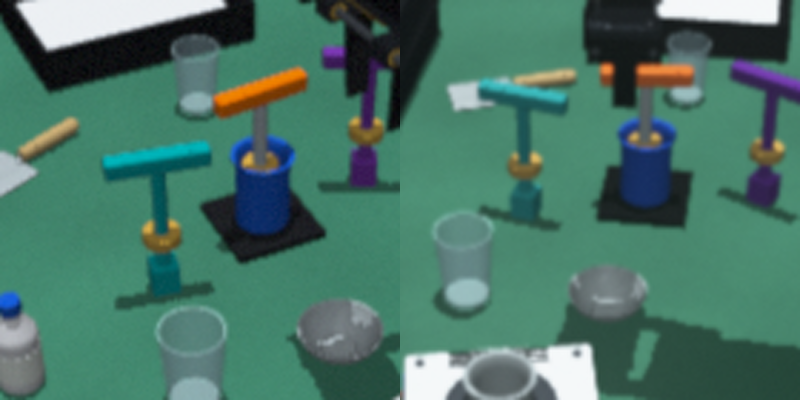

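>>> drive_tool(commands=[{"dx":0,"dy":25,"dz":15,"yaw":0},{"dx":1,"dy":40,"dz":15,"yaw":0},{"dx":2,"dy":40,"dz":0,"yaw":0},{"dx":2,"dy":40,"dz":0,"yaw":0},{"dx":0,"dy":40,"dz":0,"yaw":0}])

```text
t: 27.97
eef_pos: [474.9, 194.9, 291.4]
tcp_rot: [3.142, -0.001, 0.091]
ft_force: [0.5, -0.6, -0.4]
opening: 0.601
```

>>> drive_tool(commands=[{"dx":0,"dy":25,"dz":0,"yaw":0},{"dx":0,"dy":10,"dz":0,"yaw":0},{"dx":0,"dy":0,"dz":0,"yaw":0}])

```text
t: 28.22
eef_pos: [474.6, 229.9, 290.7]
tcp_rot: [3.141, 0.001, 0.095]
ft_force: [0.1, -0.4, -0.2]
opening: 0.602
```

```bash
python3 - <<'E'
from h import *
np.set_printoptions(precision=2,suppress=True)
s=env.state();print(s['t'],s['eef_pos'],s['tcp_rot'])
cal=env.calibration('wrist');im=snap('wrist','w12')[:,:,::-1].copy()
x0,y0=np.round(proj('wrist',[559.2,239,40],cal)).astype(int);print(x0,y0)
hsv=cv2.cvtColor(im,cv2.COLOR_BGR2HSV)
m=(hsv[...,1]>110)&(hsv[...,0]>10)&(hsv[...,0]<35);k=np.zeros_like(m);k[max(0,y0-18):y0+18,x0-18:x0+18]=1;m&=k
ys,xs=np.nonzero(m)
P=np.array([atz('wrist',(x,y),34,cal)[:2] for x,y in zip(xs,ys)],np.float32);print(len(xs),cv2.minAreaRect(P))
cv2.imwrite('pics/c15.png',cv2.resize(im[max(0,y0-28):y0+28,x0-28:x0+28],(500,500),interpolation=2))
E
```

```text
28.2167 [474.56 229.95 290.71] [3.14 0.   0.09]
279 112
186 ((559.390380859375, 239.06919860839844), (19.33914566040039, 19.657207489013672), 36.72298049926758)
```

View pics/c15.png

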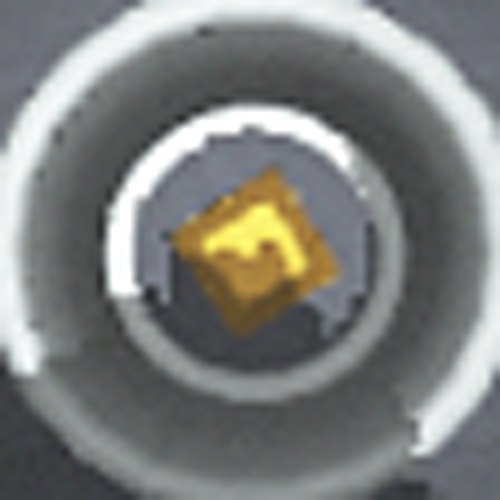

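```bash
python3 -c "
from cell import env
print(env.job_done())"
```

```text
the job is handed in; nothing more can be done
None
```

The whole task was carried out and handed in at about 28 s of the 72 s allowed; no verdict was reported.

- **Seating the key:** I took it from the stand and turned it to match the nut's flats. I lowered it until it touched bottom at the height I had worked out for fully seated, then let go and took it again.
- **Turning the nut:** I turned it clockwise until the moment rose from 0.2 to 1.0 N m. One turn was enough, because I had already swung the wrist round while carrying the key over.
- **Returning the key:** I drew it out and lowered it into the stand until it touched the floor at TCP z 131.6. It had been picked up there at 131.8. Then I let go and backed away.

**Last checks**
- **Nut:** seen down the throat, its flats are at about 36.7°. That gives a turn of about 2.73 rad, which matches the 2.7 stop within measuring error.
- **Key:** it stands upright in the stand, with its collar inside the sleeve.
- **Loose things:** nothing looked moved in the last pictures, but I judged that by eye and did not measure it. They show beaker_a, beaker_b, the dish, the blue-capped bottle and the scoop clearly. The jar is only partly in view, and the orange-capped bottle was not in the last views I looked at.
- **Robot:** clear of everything, with no force on the tool.

**What disagreed:** the fingertips sit about 30 mm above the reported TCP. My first grasp therefore closed in the air above the handle without moving anything, and going 30 mm lower fixed it.

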